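# Swap the cartridge in a push-push bay

### The job

The cartridge reader still holds the used, red-capped cartridge: press it in and let go so that the push-push catch releases and lifts it all the way, then take it out and leave it in the wooden tray. Load the green-capped cartridge from the stand into the same slot, foot first, and press it gently down to the stop, so that it stays held by the catch when you let go. Never force the slot, leave the blue-capped cartridge in the stand and do not disturb the two loose bottles.

Things in the scene. Friction and masses are not known exactly. Their poses are not given: they have to be found in the camera images.
- reader: White wedge-shaped bench instrument with blue cheeks, 134 (x) x 122 (y) x 110 mm, fixed. Origin: centre of its underside; x towards its taller back, z up. Its flat, clear deck slopes 20 deg, from 62 mm high in front to 108 mm at the back, with one slot in it, square to the deck: a cartridge goes in downwards and towards the back.
- bay_mouth (a point): Centre of the slot's mouth, level with the deck, 86 mm above the reader's origin; axes of the reader (z vertical). In them the way out of the slot is (-sin 20deg, 0, cos 20deg) and up the deck is (cos 20deg, 0, sin 20deg). The slot is 21 mm (along the slope) x 47 mm (along y), with a 4 mm chamfer.
- carriage (a joint): Sprung carriage in the slot on which the cartridge stands; metres along the slot, growing outwards. 0.0277: out (ejected), cartridge's top 45 mm above the deck. 0 to 0.006: held in by the catch, top 18 to 24 mm above the deck; the exact depth differs from reader to reader. The rubber stop begins about 9 mm below the held position and yields 3 mm.
- carriage_seat (a point): Centre of the carriage's upper face; z points out along the slot. Pressed to the stop and let go, the carriage latches if it was out, or runs all the way out in about 0.5 s if it was held. Stopping 3 mm short of the stop does neither. Moving takes 4 to 9 N, the stop climbs to 24 N: press to about 18 N. While held in, claws grip the cartridge's notches; only fully out is it free.
- used: Used cartridge: grey slab with a red ridged cap, 18 (x) x 44 (y) x 70 mm (z), about 70 g. Origin: centre of its foot, z towards the cap, whose flat top is at z = 70 mm (cap from 48 mm up). Notches 7 mm deep in both narrow sides at z = 18 to 28 mm. It starts held in the slot, leaning with it. It fits either way round.
- used_mid (a point): Middle of the used cartridge, 35 mm above its foot; axes as the cartridge's.
- fresh: Fresh cartridge: the same shape and size with a green cap; origin at the centre of its foot, z towards the cap. It starts upright in one of the two pockets of the stand.
- cleaning: Cleaning cartridge: the same shape and size with a blue cap, upright in the other pocket; it stays there.
- stand: White stand, 52 (x) x 150 (y) x 30 mm, fixed; origin: centre of its underside, z up. Two pockets at y = +36 and -36 mm, 22 mm deep, 1.5 mm play all round; cartridges stand in them with their 18 mm thickness along the stand's x, foot at z = 8 mm, top at z = 78 mm.
- tray: Shallow open wooden tray, 196 (x) x 119 (y) x 34 mm, fixed; origin: centre of its underside. Floor at z = 4 mm, walls 8 mm thick. Low dividers (up to 27 mm) along x at y = 16 to 22 mm and along y at x = 0 make two large cells, about 88 x 67 mm, centred at (-46, -17) and (46, -17) mm, and one narrow one.
- buffer_bottle: Loose white plastic bottle with a blue cap, 53 mm wide, 122 mm tall; origin at the centre of its foot; bystander.
- stain_bottle: Loose brown bottle with a red screw cap, 55 mm wide, 115 mm tall; origin at the centre of its foot; bystander.
Things that resemble listed ones, but are neither listed nor needed, are in the scene too. Leave any yellow look-alike of the fresh alone.

How it is judged:
By the outcome, as a careful person would: the job done as asked, in the order asked, and still so for the second after the job is handed in, with the robot touching nothing.
It also fails if it takes over 72 s, if anything falls off the work surface, if the arm or the gripper's body presses on something with over 40 N, if the wrist force passes 120 N, or if a joint passes its speed limit or range.

### The arm

A 7-joint arm with a two-finger parallel gripper is mounted at the origin on a cart in front of the work surface, level with it; the furniture and walls round the work are solid. World frame = base frame: x ahead of the robot, y to its left, z up, the work surface at z = 0. Lengths are in m, angles in rad, forces in N, time in s.
With the tool pointing down it reaches from about 0.425 to 0.925 m from the base axis. Payload 6.8 kg.
Tool frame: the origin (TCP) lies at the very end of the fingers, on their centre line; the grasp point (between the pads) lies 19 mm behind it (r.grip_depth is the distance from the TCP to the grasp point, in m); z points along the fingers, y is the direction in which the jaws open and shut (so a half turn about z gives the same grasp; the last joint's range is limited). The gripper opens to 85 mm and grips with 20 to 120 N. Pads are 22 mm wide; open, the fingers measure 114 mm over their backs; the gripper's body (76 mm by 85 mm) begins 54 mm behind the grasp point. The pads swing forward as they close: fully open they stand 13 mm farther back than shut.
Start: joints at [1.176, 0.477, 0.022, 1.555, -0.011, 1.109, -0.083], TCP at [0.191, -0.647, 0.231] pointing down, gripper open.
Joint ranges: [-2.96, 2.96], [-0.34, 2.1], [-1.41, 1.46], [0.24, 2.44], [-1.37, 4.51], [0.17, 1.92], [-2.96, 2.96]. Speed limits (rad/s): [2.39, 2.39, 3.14, 3.14, 3.14, 3.14, 3.14].

### API

Orientations are given as a rotation vector (axis times angle).
In Python, from bench import status, eyes, workorder, spotter, r gives the robot as it stands.
- The arm moves only by the tool drive_tool, never from a script. Its argument "commands" is a list of rows, each an object of numbers: "rx", "ry", "rz": the turn, a rotation vector about the world's x, y, z normalised to -1 to 1, where 1 is 8 degrees; "tx", "ty", "tz": the shift along the world's x, y, z normalised to -1 to 1, where 1 is 20 mm; "grip": the closure, from -1 (fully open) to 1 (shut). A call has 1 to 10 rows; each row shifts and turns the commanded pose from where the row before left it; what a row does not reach is not made up. A row lasts 1/8 s, in which the tool goes at most 62.5 mm and 10.7 degrees, less where a joint would pass 70% of its speed; a pose out of reach is approached as far as the arm can. A call with a number of a shift or a turn outside -1 to 1 is refused whole. A call with a gripper value outside its range is refused whole. The fingers move at their own pace and stop on an object; "grip_force" is the grip in N (left out, the last holds). Time passes only in rows, so rows that do not move let the fingers close. It gives the time, the measured TCP pose, the force and the opening at its end, in the units of the state.
- status.get_obs(): the state, without advancing time (a new reading comes with each control period).
- eyes.grab_frame(name): name is "scene" or "top" or "wrist"; returns a dict with "frame" (384x512x3 uint8, blue, green, red), "range_z" (384x512 float32, m along the optical axis (not along the pixel's ray), 0 where there is no reading), "fx", "fy", "cx", "cy" (pixels), "dist_coeffs" ([k1, k2, p1, p2, k3] as OpenCV has them; the pictures are not rectified), "T" (4x4, takes a point from camera to world coordinates); the wrist camera has in their place "T_tool_cam" (4x4, takes a point from camera to tool coordinates, whose origin is the TCP and whose axes are the flange's). Camera axes: x right, y down, z forward; pixel columns grow to the right and rows downward; lengths in m; the calibration is good to about 2 mm. A picture is of the moment at which its call begins: read the wrist's pose just before it.
- workorder.hand_in(): hands the job in, once; it reports no verdict.
Trained networks look in the newest picture that a camera, given by its name, has taken for a name from the list of things; names that differ only in an ending like _2 or _b are one class to them, and where a whole thing is asked for, a point or a joint stands for the part that bears it (a point fixed in the world has none). Each returns a list of dicts, best first, with "confidence" (0 to 1); they miss things now and then, are a little off and sometimes report something else, mostly with a low value. They report only what shows in the picture. A call takes as long as a camera call. They do not tell look-alikes from the thing itself.
- spotter.boxes_of(camera, target): "position" ([column, row] as shares, 0 to 1, of the picture: columns of its width, rows of its height, amid what is visible of it).
- spotter.masks_of(camera, target): "mask" (384x512 bool, what is visible of it) and "position" ([column, row] as shares, 0 to 1, of the picture: columns of its width, rows of its height, amid what is visible of it).
The state is a dict: "clock": time; "joints": joint angles; "qvel": joint speeds; "tau": joint torques, N m; "tcp_pos": TCP position; "orientation": TCP orientation; "contact_force": force on the tool from outside, world axes, zero at the start; "moment": the same for the moment, N m; "grip_width": finger opening in m.
Only numpy, scipy, OpenCV 4.12 (cv2) and the standard library are available. Lean on these libraries where they do the work, as an engineer would, in place of code of your own. Each camera call takes 0.05 s, during which the arm holds its last target.

## Working session

There is one attempt and no reset: what is moved stays moved. The work goes in short steps, Python scripts to look and compute and a tool call to move; the robot and the scene stay as the last step left them, time stands still between calls to the robot, and variables do not carry over. Pictures are saved under pics/ and viewed, and the job is handed in when it is done.

Besides the shell and the picture viewer there is one more tool, called by a JSON object that holds its "name" and its "arguments". drive_tool: Moves the arm, as the interface text tells. Scaled input: -1 to 1 covers 20 mm each way for a shift and 8 degrees each way for a turn. Its arguments: {"type":"object","properties":{"commands":{"type":"array","items":{"type":"object","properties":{"rx":{"type":"number"},"ry":{"type":"number"},"rz":{"type":"number"},"tx":{"type":"number"},"ty":{"type":"number"},"tz":{"type":"number"},"grip":{"type":"number"}}}},"grip_force":{"type":"number"}},"required":["commands"]}

```bash
ls; mkdir -p pics
python3 - <<'E'
from bench import status, eyes, workorder, spotter, r
import cv2, numpy as np
o=status.get_obs(); print({k:np.round(v,3) for k,v in o.items()})
print(r.grip_depth)
for n in ["scene","top"]:
    d=eyes.grab_frame(n); cv2.imwrite(f"pics/{n}0.png",d["frame"]); print(n,d["fx"],d["fy"],d["cx"],d["cy"],d["dist_coeffs"],np.round(d["T"],3).tolist())
d=eyes.grab_frame("wrist");cv2.imwrite("pics/wrist0.png",d["frame"]);print(d["fx"],d["dist_coeffs"],np.round(d["T_tool_cam"],4).tolist())
E
```

```text
pics
{'clock': np.float64(0.0), 'joints': array([ 1.176,  0.478,  0.022,  1.556, -0.011,  1.109, -0.083]), 'qvel': array([-0.   ,  0.001, -0.   ,  0.001,  0.   , -0.001,  0.001]), 'tau': array([-1.0000e-03, -5.9644e+01,  1.6080e+00, -2.8120e+01,  1.2000e-02,
        9.0000e-03, -0.0000e+00]), 'tcp_pos': array([ 0.191, -0.647,  0.23 ]), 'orientation': array([-3.108e+00, -4.490e-01,  1.000e-03]), 'contact_force': array([0.119, 0.17 , 0.303]), 'moment': array([0.026, 0.034, 0.005]), 'grip_width': np.float64(0.086)}
0.0187
scene 463.41888042633565 463.41888042633565 254.59646449092133 196.58779666370054 [-0.10478272  0.          0.          0.          0.        ] [[-0.534, -0.538, 0.652, -0.571], [-0.846, 0.336, -0.414, 0.677], [0.003, -0.773, -0.635, 1.0], [0.0, 0.0, 0.0, 1.0]]
top 392.1081296175665 392.1081296175665 254.23610306860647 186.96369199397276 [0.03591801 0.         0.         0.         0.        ] [[-0.048, -0.979, 0.2, 0.074], [-0.999, 0.047, -0.009, 0.058], [-0.0, -0.2, -0.98, 1.621], [0.0, 0.0, 0.0, 1.0]]
292.99936939047313 [0.01957543 0.         0.         0.         0.        ] [[-0.0011, -0.9524, -0.3047, 0.0773], [1.0, -0.0012, -0.0, -0.0003], [-0.0003, -0.3047, 0.9524, -0.1423], [0.0, 0.0, 0.0, 1.0]]
```

View pics/scene0.png

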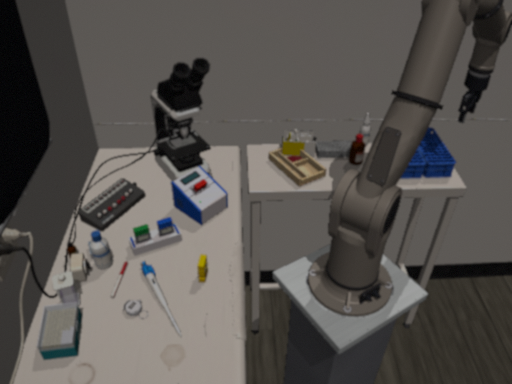

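View pics/top0.png

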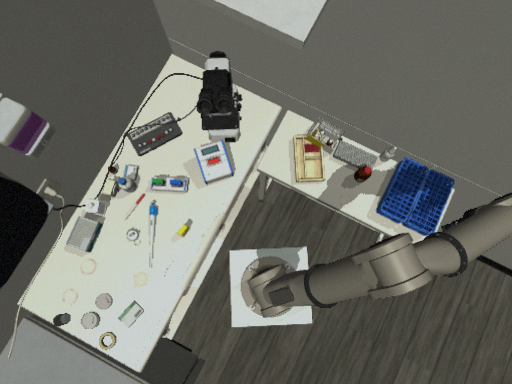

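View pics/wrist0.png

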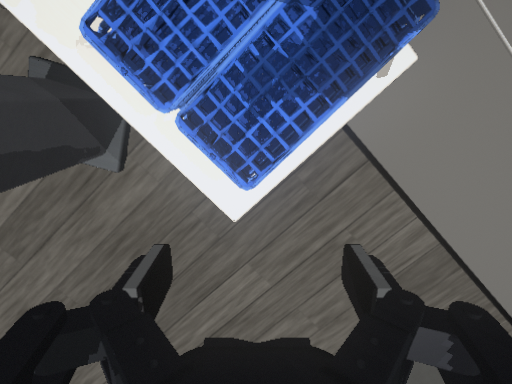

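```bash
cat > h.py <<'E'
from bench import status, eyes, workorder, spotter, r
import cv2, numpy as np
from scipy.spatial.transform import Rotation as R
def toolT():
    o=status.get_obs(); T=np.eye(4); T[:3,:3]=R.from_rotvec(o["orientation"]).as_matrix(); T[:3,3]=o["tcp_pos"]; return T
def grab(n):
    if n=="wrist":
        T=toolT(); d=eyes.grab_frame(n); d["T"]=T@d["T_tool_cam"]
    else: d=eyes.grab_frame(n)
    d["K"]=np.array([[d["fx"],0,d["cx"]],[0,d["fy"],d["cy"]],[0,0,1.]])
    return d
def cloud(d):
    v,u=np.mgrid[0:384,0:512].astype(float)
    p=cv2.undistortPoints(np.stack([u.ravel(),v.ravel()],1)[:,None],d["K"],np.array(d["dist_coeffs"]))[:,0].reshape(384,512,2)
    z=d["range_z"].astype(float)
    c=np.dstack([p*z[...,None],z])
    w=c@d["T"][:3,:3].T+d["T"][:3,3]
    w[z==0]=np.nan
    return w
def proj(d,P):
    P=np.atleast_2d(P).astype(float); Ti=np.linalg.inv(d["T"])
    return cv2.projectPoints(P,cv2.Rodrigues(Ti[:3,:3])[0],Ti[:3,3],d["K"],np.array(d["dist_coeffs"]))[0][:,0]
E
python3 - <<'E'
from h import *
for cam in ["top","scene"]:
    d=grab(cam); w=cloud(d)
    np.savez(f"{cam}0.npz",w=w,**{k:d[k] for k in("frame","T","K","dist_coeffs")})
    for t in ["reader","stand","tray","used","fresh","cleaning","buffer_bottle","stain_bottle"]:
        for m in spotter.masks_of(cam,t)[:3]:
            p=w[m["mask"]]; p=p[~np.isnan(p[:,0])]
            if len(p)<5: print(cam,t,m["confidence"],"few");continue
            print(cam,t,round(m["confidence"],2),np.round(np.array(m["position"])*[512,384]),len(p),"med",np.round(np.median(p,0),3),"lo",np.round(np.percentile(p,2,0),3),"hi",np.round(np.percentile(p,98,0),3))
E
```

```text
top reader 0.61 [212. 167.] 1066 med [0.499 0.203 0.085] lo [0.434 0.138 0.012] hi [0.572 0.266 0.112]
top stand 0.82 [172. 185.] 334 med [0.421 0.39  0.032] lo [0.401 0.32  0.003] hi [0.465 0.47  0.041]
top tray 0.94 [309. 158.] 1170 med [ 0.507 -0.188  0.015] lo [ 0.418 -0.245  0.005] hi [ 0.607 -0.133  0.046]
top used 0.38 [216. 160.] 49 med [0.501 0.202 0.107] lo [0.492 0.183 0.066] hi [0.522 0.219 0.115]
top cleaning 0.64 [178. 180.] 89 med [0.424 0.36  0.076] lo [0.418 0.338 0.028] hi [0.439 0.386 0.086]
top buffer_bottle 0.46 [126. 183.] 218 med [0.425 0.549 0.088] lo [0.408 0.535 0.009] hi [0.453 0.578 0.129]
top stain_bottle 0.56 [362. 173.] 204 med [ 0.421 -0.391  0.089] lo [ 0.404 -0.418  0.016] hi [ 0.451 -0.376  0.127]
scene reader 0.71 [201. 196.] 2054 med [0.484 0.223 0.071] lo [0.428 0.139 0.007] hi [0.567 0.279 0.108]
scene stand 0.71 [156. 242.] 611 med [0.409 0.402 0.027] lo [0.397 0.33  0.002] hi [0.451 0.473 0.034]
scene stand 0.31 [ 98. 247.] 595 med [0.413 0.563 0.07 ] lo [0.405 0.538 0.008] hi [0.437 0.585 0.123]
scene tray 0.71 [297. 166.] 1213 med [ 0.495 -0.173  0.023] lo [ 0.413 -0.246  0.007] hi [ 0.604 -0.129  0.042]
scene used 0.53 [199. 187.] 126 med [0.496 0.209 0.101] lo [0.484 0.183 0.079] hi [0.507 0.227 0.109]
scene fresh 0.79 [142. 235.] 304 med [0.427 0.435 0.056] lo [ 0.42   0.403 -0.   ] hi [0.526 0.456 0.081]
scene fresh 0.64 [202. 266.] 236 med [0.222 0.341 0.051] lo [0.211 0.305 0.001] hi [0.271 0.356 0.072]
scene cleaning 0.56 [164. 223.] 255 med [0.419 0.362 0.056] lo [0.413 0.317 0.002] hi [0.491 0.383 0.081]
scene buffer_bottle 0.66 [101. 249.] 539 med [0.412 0.564 0.07 ] lo [0.405 0.541 0.009] hi [0.432 0.584 0.122]
scene stain_bottle 0.68 [356. 154.] 356 med [ 0.415 -0.389  0.067] lo [ 0.402 -0.417  0.012] hi [ 0.44  -0.376  0.12 ]
```

Run:
```python
from h import *
z=np.load("top0.npz"); w=z["w"]; f=z["frame"]
cv2.imwrite("pics/topz.png",cv2.resize(f[120:220,90:330],None,fx=3.3,fy=3.3,interpolation=cv2.INTER_CUBIC))
z2=np.load("scene0.npz"); cv2.imwrite("pics/scz.png",cv2.resize(z2["frame"][120:290,60:340],None,fx=2.8,fy=2.8,interpolation=cv2.INTER_CUBIC))
from h import spotter
for cam,zz in(("top",z),("scene",z2)):
    w=zz["w"]; 
    m=(w[...,0]>.42)&(w[...,0]<.58)&(w[...,1]>.13)&(w[...,1]<.28)&(w[...,2]>.05)&(w[...,2]<.12)
    p=w[m]; rng=np.random.default_rng(0);best=None
    for _ in range(800):
        a=p[rng.choice(len(p),3,False)]; n=np.cross(a[1]-a[0],a[2]-a[0]); 
        if np.linalg.norm(n)<1e-6: continue
        n/=np.linalg.norm(n); n*=np.sign(n[2])
        if abs(n[2]-np.cos(np.radians(20)))>.04: continue
        k=abs((p-a[0])@n)<.003
        if best is None or k.sum()>best.sum(): best=k
    q=p[best]; c=q.mean(0); n=np.linalg.svd(q-c)[2][2]; n*=np.sign(n[2]); print(cam,len(p),best.sum(),c,n,"tilt",np.degrees(np.arccos(n[2])),"yaw",np.degrees(np.arctan2(-n[1],-n[0])))
    rr=cv2.minAreaRect(q[:,:2].astype(np.float32)); print("deckrect",rr)
    for nm,lo,hi in(("stand",(.38,.31),(.48,.49)),("tray",(.39,-.28),(.63,-.1))):
        a,b=(.02,.036) if nm=="stand" else (.026,.038)
        m=(w[...,0]>lo[0])&(w[...,0]<hi[0])&(w[...,1]>lo[1])&(w[...,1]<hi[1])&(w[...,2]>a)&(w[...,2]<b)
        print(nm,m.sum(),cv2.minAreaRect(w[m][:,:2].astype(np.float32)))
```

```text
top 1049 563 [0.50441423 0.20382772 0.08700691] [-0.33428704 -0.10008272  0.93714227] tilt 20.422954510282818 yaw 16.66725744688012
deckrect ((0.5060976147651672, 0.20272767543792725), (0.13110743463039398, 0.12055449932813644), 15.59784984588623)
stand 251 ((0.43272101879119873, 0.3971015512943268), (0.15495435893535614, 0.052815161645412445), 83.95878601074219)
tray 194 ((0.5211014747619629, -0.2034202665090561), (0.1436513215303421, 0.2115306407213211), 88.60318756103516)
scene 1578 910 [0.49819186 0.20851032 0.084112  ] [-0.34852076 -0.08663069  0.93328903] tilt 21.046539832754153 yaw 13.958932331116891
deckrect ((0.501868486404419, 0.20613788068294525), (0.13176412880420685, 0.12580890953540802), 15.851259231567383)
stand 524 ((0.4274336099624634, 0.3986627757549286), (0.15046018362045288, 0.061204563826322556), 85.12481689453125)
tray 451 ((0.5135819911956787, -0.20320725440979004), (0.2050192654132843, 0.15338419377803802), 0.041405633091926575)
```

View pics/topz.png

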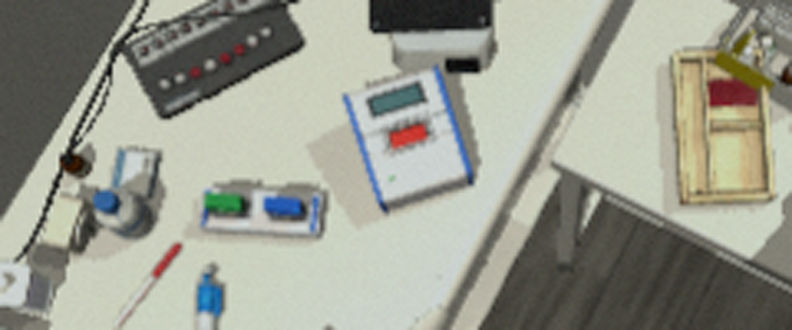

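View pics/scz.png

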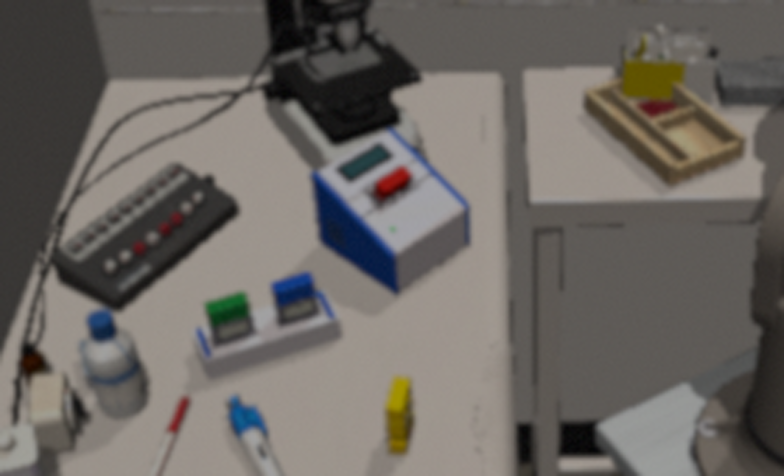

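{"name": "drive_tool", "arguments": {"commands": [{"tx":1,"ty":0.77,"tz":0.5,"rz":0.24,"grip":-1},{"tx":1,"ty":0.77,"tz":0.5,"rz":0.24},{"tx":1,"ty":0.77,"tz":0.5,"rz":0.24},{"tx":1,"ty":0.77,"tz":0.5,"rz":0.24},{"tx":1,"ty":0.77,"tz":0.5,"rz":0.24},{"tx":1,"ty":0.77,"tz":0.5,"rz":0.24},{"tx":1,"ty":0.77,"tz":0.5,"rz":0.24},{"tx":1,"ty":0.77,"tz":0.5,"rz":0.24},{"tx":1,"ty":0.77,"tz":0.5,"rz":0.24},{"tx":1,"ty":0.77,"tz":0.5,"rz":0.24}]}}

```text
validation failed for argument at $.co...
```

{"name": "drive_tool", "arguments": {"commands": [{"tx":1,"ty":0.77,"tz":0.5,"rx":0,"ry":0,"rz":0.24,"grip":-1},{"tx":1,"ty":0.77,"tz":0.5,"rx":0,"ry":0,"rz":0.24,"grip":-1},{"tx":1,"ty":0.77,"tz":0.5,"rx":0,"ry":0,"rz":0.24,"grip":-1},{"tx":1,"ty":0.77,"tz":0.5,"rx":0,"ry":0,"rz":0.24,"grip":-1},{"tx":1,"ty":0.77,"tz":0.5,"rx":0,"ry":0,"rz":0.24,"grip":-1},{"tx":1,"ty":0.77,"tz":0.5,"rx":0,"ry":0,"rz":0.24,"grip":-1},{"tx":1,"ty":0.77,"tz":0.5,"rx":0,"ry":0,"rz":0.24,"grip":-1},{"tx":1,"ty":0.77,"tz":0.5,"rx":0,"ry":0,"rz":0.24,"grip":-1},{"tx":1,"ty":0.77,"tz":0.5,"rx":0,"ry":0,"rz":0.24,"grip":-1},{"tx":1,"ty":0.77,"tz":0.5,"rx":0,"ry":0,"rz":0.24,"grip":-1}]}}

```text
clock: 2.3
tcp_pos: [0.3922, -0.4924, 0.3319]
orientation: [2.99, 0.964, 0.0]
contact_force: [0.7, 0.0, -1.0]
grip_width: 0.0853
```

{"name": "drive_tool", "arguments": {"commands": [{"tx":0.6,"ty":1,"tz":0.2,"rx":0,"ry":0,"rz":0.25,"grip":-1},{"tx":0.6,"ty":1,"tz":0.2,"rx":0,"ry":0,"rz":0.25,"grip":-1},{"tx":0.6,"ty":1,"tz":0.2,"rx":0,"ry":0,"rz":0.25,"grip":-1},{"tx":0.6,"ty":1,"tz":0.2,"rx":0,"ry":0,"rz":0.25,"grip":-1},{"tx":0.6,"ty":1,"tz":0.2,"rx":0,"ry":0,"rz":0.25,"grip":-1},{"tx":0.6,"ty":1,"tz":0.2,"rx":0,"ry":0,"rz":0.25,"grip":-1},{"tx":0.6,"ty":1,"tz":0.2,"rx":0,"ry":0,"rz":0.25,"grip":-1},{"tx":0.6,"ty":1,"tz":0.2,"rx":0,"ry":0,"rz":0.25,"grip":-1},{"tx":0.4,"ty":1,"tz":0,"rx":0,"ry":0,"rz":0.25,"grip":-1},{"tx":0.4,"ty":1,"tz":0,"rx":0,"ry":0,"rz":0.25,"grip":-1}]}}

```text
clock: 3.55
tcp_pos: [0.5033, -0.2921, 0.3632]
orientation: [-2.777, -1.469, 0.0]
contact_force: [-0.2, 0.8, 0.1]
grip_width: 0.0855
```

Run:
```python
from h import *
d=grab("wrist"); w=cloud(d); np.savez("w1.npz",w=w,**{k:d[k] for k in("frame","T","K","dist_coeffs")})
cv2.imwrite("pics/w1.png",d["frame"]); print(np.round(status.get_obs()["joints"],3))
```

```text
[ 0.652  0.246 -0.295  1.593  0.071  1.314 -0.244]
```

View pics/w1.png

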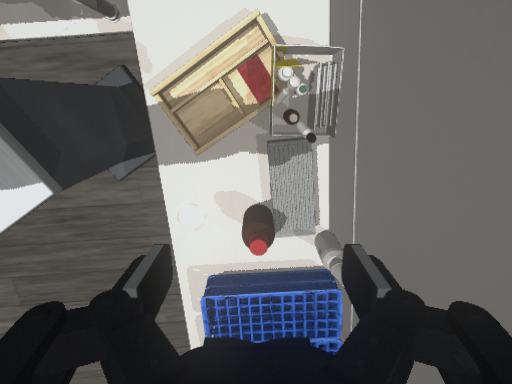

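{"name": "drive_tool", "arguments": {"commands": [{"tx":0,"ty":1,"tz":0.1,"rx":0,"ry":0,"rz":0.23,"grip":-1},{"tx":0,"ty":1,"tz":0.1,"rx":0,"ry":0,"rz":0.23,"grip":-1},{"tx":0,"ty":1,"tz":0.1,"rx":0,"ry":0,"rz":0.23,"grip":-1},{"tx":0,"ty":1,"tz":0.1,"rx":0,"ry":0,"rz":0.23,"grip":-1},{"tx":0,"ty":1,"tz":0.1,"rx":0,"ry":0,"rz":0.23,"grip":-1},{"tx":0,"ty":1,"tz":0.1,"rx":0,"ry":0,"rz":0.23,"grip":-1},{"tx":0,"ty":1,"tz":0.1,"rx":0,"ry":0,"rz":0.23,"grip":-1},{"tx":0,"ty":1,"tz":0.1,"rx":0,"ry":0,"rz":0.23,"grip":-1},{"tx":0,"ty":1,"tz":0.1,"rx":0,"ry":0,"rz":0.23,"grip":-1},{"tx":0,"ty":1,"tz":0.1,"rx":0,"ry":0,"rz":0.23,"grip":-1}]}}

```text
clock: 4.85
tcp_pos: [0.5029, -0.0921, 0.3834]
orientation: [2.506, 1.894, 0.0]
contact_force: [-0.5, 0.1, -0.1]
grip_width: 0.0853
```

{"name": "drive_tool", "arguments": {"commands": [{"tx":-0.3,"ty":1,"tz":0,"rx":0,"ry":0,"rz":0.23,"grip":-1},{"tx":-0.3,"ty":1,"tz":0,"rx":0,"ry":0,"rz":0.23,"grip":-1},{"tx":-0.3,"ty":1,"tz":0,"rx":0,"ry":0,"rz":0.23,"grip":-1},{"tx":-0.3,"ty":1,"tz":0,"rx":0,"ry":0,"rz":0.23,"grip":-1},{"tx":-0.3,"ty":1,"tz":0,"rx":0,"ry":0,"rz":0.23,"grip":-1},{"tx":-0.3,"ty":1,"tz":0,"rx":0,"ry":0,"rz":0.23,"grip":-1},{"tx":-0.3,"ty":1,"tz":0,"rx":0,"ry":0,"rz":0.23,"grip":-1},{"tx":-0.3,"ty":1,"tz":0,"rx":0,"ry":0,"rz":0.23,"grip":-1},{"tx":-0.3,"ty":1,"tz":0,"rx":0,"ry":0,"rz":0.23,"grip":-1},{"tx":-0.3,"ty":1,"tz":0,"rx":0,"ry":0,"rz":0.23,"grip":-1}]}}

```text
clock: 6.1
tcp_pos: [0.4425, 0.1079, 0.3833]
orientation: [2.171, 2.27, 0.0]
contact_force: [0.9, -0.6, 0.0]
grip_width: 0.0851
```

Run:
```python
from h import *
d=grab("wrist"); w=cloud(d); np.savez("w2.npz",w=w,**{k:d[k] for k in("frame","T","K","dist_coeffs")})
cv2.imwrite("pics/w2.png",d["frame"]); o=status.get_obs();print(np.round(o["joints"],3),o["tcp_pos"],o["clock"])
```

```text
[ 0.277  0.028 -0.662  1.8    0.016  1.319 -0.339] [0.44158188 0.11093636 0.38353424] 6.15
```

View pics/w2.png

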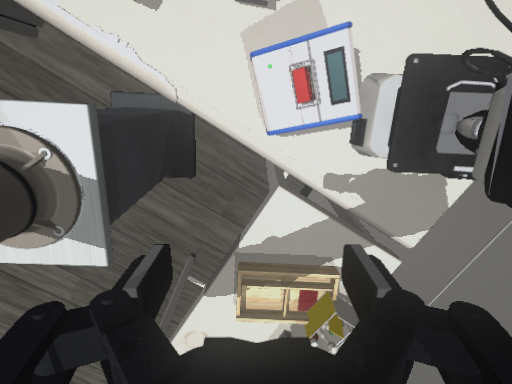

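{"name": "drive_tool", "arguments": {"commands": [{"tx":0,"ty":1,"tz":0,"rx":0,"ry":0,"rz":0.23,"grip":-1},{"tx":0,"ty":1,"tz":0,"rx":0,"ry":0,"rz":0.23,"grip":-1},{"tx":0,"ty":1,"tz":0,"rx":0,"ry":0,"rz":0.23,"grip":-1},{"tx":0,"ty":1,"tz":0,"rx":0,"ry":0,"rz":0.23,"grip":-1},{"tx":0,"ty":1,"tz":0,"rx":0,"ry":0,"rz":0.23,"grip":-1},{"tx":0,"ty":1,"tz":0,"rx":0,"ry":0,"rz":0.23,"grip":-1},{"tx":0,"ty":0.5,"tz":0,"rx":0,"ry":0,"rz":0.23,"grip":-1},{"tx":0,"ty":0,"tz":0,"rx":0,"ry":0,"rz":0,"grip":-1}]}}

```text
clock: 7.15
tcp_pos: [0.4428, 0.2373, 0.3832]
orientation: [-1.903, -2.499, 0.0]
contact_force: [-0.1, 0.2, 0.4]
grip_width: 0.0853
```

Run:
```python
from h import *
d=grab("wrist"); w=cloud(d); np.savez("w3.npz",w=w,**{k:d[k] for k in("frame","T","K","dist_coeffs")})
cv2.imwrite("pics/w3.png",d["frame"]); o=status.get_obs();print(np.round(o["joints"],3),o["tcp_pos"],o["clock"])
```

```text
[ 0.098  0.144 -0.787  1.705  0.104  1.336 -0.441] [0.44299372 0.23641579 0.3831573 ] 7.2
```

View pics/w3.png

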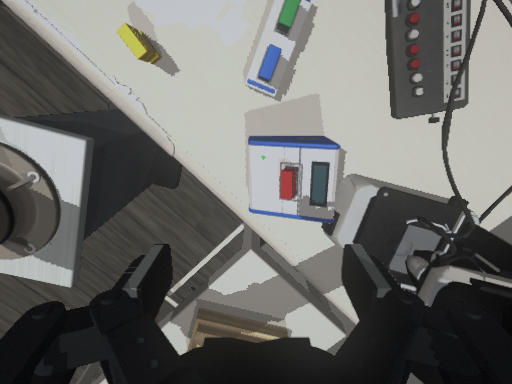

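```bash
cat > fit.py <<'E'
from h import *
def rect(p):
    (c,s,a)=cv2.minAreaRect(p.astype(np.float32)); return np.round(c,4),np.round(s,4),round(a,2)
def deckfit(w,c0=(.5,.205)):
    m=(abs(w[...,0]-c0[0])<.09)&(abs(w[...,1]-c0[1])<.09)&(w[...,2]>.05)&(w[...,2]<.125)
    p=w[m]; rng=np.random.default_rng(0);best=None
    for _ in range(1500):
        a=p[rng.choice(len(p),3,False)]; n=np.cross(a[1]-a[0],a[2]-a[0]); 
        if np.linalg.norm(n)<1e-6: continue
        n/=np.linalg.norm(n); n*=np.sign(n[2])
        if abs(n[2]-np.cos(np.radians(20)))>.03: continue
        k=abs((p-a[0])@n)<.002
        if best is None or k.sum()>best.sum(): best=k
    q=p[best]; c=q.mean(0); n=np.linalg.svd(q-c)[2][2]; n*=np.sign(n[2])
    return c,n,q
def colour(f,name):
    h=cv2.cvtColor(f,cv2.COLOR_BGR2HSV).astype(int); H,S,V=h[...,0],h[...,1],h[...,2]
    ok=(S>120)&(V>50)
    return ok&{"red":(H<8)|(H>172),"green":(H>45)&(H<85),"blue":(H>100)&(H<130)}[name]
E
python3 - <<'E'
from fit import *
for fn in ("w2","w3"):
    z=np.load(fn+".npz"); w=z["w"]; f=z["frame"]
    c,n,q=deckfit(w); print(fn,"deck",c,n,"tilt",np.degrees(np.arccos(n[2])),"yaw",np.degrees(np.arctan2(-n[1],-n[0])),rect(q[:,:2]))
    # blue cheeks
    near=(abs(w[...,0]-.5)<.09)&(abs(w[...,1]-.205)<.09)
    b=colour(f,"blue")&near&(abs((w-c)@n)<.004); pb=w[b]
    # split by side
    v=np.array([-np.sin(np.radians(15.5)),np.cos(np.radians(15.5))]); s=(pb[:,:2]-c[:2])@v
    for sg in(1,-1):
        k=s*sg>.03
        if k.sum()>10:
            x=pb[k][:,:2]; d=np.linalg.svd(x-x.mean(0))[2][0]; d*=np.sign(d[0]); print(" cheek",sg,k.sum(),x.mean(0),np.degrees(np.arctan2(d[1],d[0])),np.percentile(s[k],[2,50,98]))
    rd=colour(f,"red")&near; p=w[rd]; hgt=(p-c)@n; print(" red",len(p),np.round(np.percentile(hgt,[5,25,50,75,95]),4))
    k=hgt>np.percentile(hgt,90)-.006; t=p[k]; print(" captop",k.sum(),t.mean(0),np.median(hgt[k]),rect(t[:,:2]))
    for col,lo in(("green",(.43,.435)),("blue",(.42,.36))):
        m=colour(f,col)&(abs(w[...,0]-lo[0])<.05)&(abs(w[...,1]-lo[1])<.04)&(w[...,2]>.07)&(w[...,2]<.09)
        if m.sum()>10: t=w[m]; print(" ",col,m.sum(),t.mean(0),rect(t[:,:2]))
    m=(abs(w[...,0]-.43)<.06)&(abs(w[...,1]-.397)<.1)&(w[...,2]>.024)&(w[...,2]<.036)
    if m.sum()>10: print(" stand",m.sum(),np.median(w[m][:,2]),rect(w[m][:,:2]))
    m=(abs(w[...,0]-.51)<.13)&(abs(w[...,1]+.19)<.1)&(w[...,2]>.028)&(w[...,2]<.038)
    if m.sum()>10: print(" tray",m.sum(),rect(w[m][:,:2]))
E
```

```text
w2 deck [0.50633447 0.20759372 0.08654428] [-0.33336054 -0.08877808  0.93861025] tilt 20.18053904921634 yaw 14.9124708267834 (array([0.505 , 0.2045]), array([0.1316, 0.1229]), 15.39)
 cheek 1 490 [0.49173589 0.26046393] 15.463356064898655 [0.05209573 0.05481177 0.05778592]
 cheek -1 364 [0.52454855 0.15041123] 15.358220805848898 [-0.06263495 -0.05995329 -0.05740927]
 red 463 [0.0149 0.02   0.0206 0.0213 0.0221]
 captop 433 [0.49758702 0.20279448 0.10500996] 0.020728763851313097 (array([0.498 , 0.2026]), array([0.0173, 0.0428]), 15.21)
 tray 1365 (array([ 0.5269, -0.2092]), array([0.1586, 0.2249]), 89.01)
w3 deck [0.50555424 0.20735019 0.08646442] [-0.33419049 -0.09218565  0.93798642] tilt 20.283894404683096 yaw 15.421392558633983 (array([0.5043, 0.2039]), array([0.1297, 0.1226]), 15.57)
 cheek 1 370 [0.49304644 0.26164722] 15.515762168084732 [0.05280774 0.05569576 0.05824129]
 cheek -1 179 [0.50967115 0.14695908] 15.470659641829805 [-0.06195708 -0.05926477 -0.05684131]
 red 335 [0.0157 0.0201 0.0207 0.0213 0.022 ]
 captop 317 [0.49716843 0.20352962 0.1051084 ] 0.02075008564010859 (array([0.4985, 0.2033]), array([0.0179, 0.0424]), 16.64)
  green 160 [0.43600711 0.4297297  0.07770822] (array([0.4342, 0.4288]), array([0.0321, 0.015 ]), 83.42)
  blue 415 [0.42657669 0.36111175 0.07754161] (array([0.4265, 0.3612]), array([0.0428, 0.0177]), 84.72)
 stand 2351 0.029715302118174636 (array([0.4301, 0.3936]), array([0.1444, 0.0528]), 83.49)
 tray 574 (array([ 0.4965, -0.139 ]), array([0.212 , 0.0828]), 24.2)
```

{"name": "drive_tool", "arguments": {"commands": [{"tx":0.17,"ty":-0.153,"tz":-1,"rx":0.1332,"ry":-0.482,"rz":0,"grip":1},{"tx":0.17,"ty":-0.153,"tz":-1,"rx":0.1332,"ry":-0.482,"rz":0,"grip":1},{"tx":0.17,"ty":-0.153,"tz":-1,"rx":0.1332,"ry":-0.482,"rz":0,"grip":1},{"tx":0.17,"ty":-0.153,"tz":-1,"rx":0.1332,"ry":-0.482,"rz":0,"grip":1},{"tx":0.17,"ty":-0.153,"tz":-1,"rx":0.1332,"ry":-0.482,"rz":0,"grip":1},{"tx":0.17,"ty":-0.153,"tz":-1,"rx":0,"ry":0,"rz":0,"grip":1},{"tx":0.17,"ty":-0.153,"tz":-1,"rx":0,"ry":0,"rz":0,"grip":1},{"tx":0.17,"ty":-0.153,"tz":-1,"rx":0,"ry":0,"rz":0,"grip":1},{"tx":0.17,"ty":-0.153,"tz":-1,"rx":0,"ry":0,"rz":0,"grip":1},{"tx":0.3,"ty":-0.3,"tz":-1,"rx":0,"ry":0,"rz":0,"grip":1}]}}

```text
clock: 8.45
tcp_pos: [0.48, 0.2019, 0.1829]
orientation: [1.762, 2.306, 0.407]
contact_force: [1.0, -0.6, -0.4]
grip_width: -0.0002
```

```bash
cat > pose.py <<'E'
from h import *
YAW=np.radians(15.45); OUT=np.array([-np.sin(np.radians(20))*np.cos(YAW),-np.sin(np.radians(20))*np.sin(YAW),np.cos(np.radians(20))])
UP=np.array([np.cos(np.radians(20))*np.cos(YAW),np.cos(np.radians(20))*np.sin(YAW),np.sin(np.radians(20))]); LAT=np.array([-np.sin(YAW),np.cos(YAW),0])
TOP=np.array([.4977,.2032,.1050])   # held cap top
def rep(ref=TOP):
    o=status.get_obs(); T=toolT(); p=T[:3,3]-ref
    F=np.array(o["contact_force"])
    Rd=np.column_stack([LAT,np.cross(-OUT,LAT),-OUT])
    e=R.from_matrix(Rd@T[:3,:3].T).as_rotvec(degrees=True)
    print("t",o["clock"],"tcp",np.round(T[:3,3],4),"rel out/up/lat mm",np.round(np.array([OUT,UP,LAT])@p*1000,1),"F out/up/lat",np.round(np.array([OUT,UP,LAT])@F,1),"roterr deg (needed)",np.round(e,2),"w",round(o["grip_width"],4))
    print("q",np.round(o["joints"],2))
if __name__=="__main__": rep()
E
python3 pose.py
```

```text
t 8.45 tcp [0.48   0.2019 0.1829] rel out/up/lat mm [79.1 10.3  3.4] F out/up/lat [-0.7  0.6 -0.9] roterr deg (needed) [-0.02  0.02  0.22] w -0.0002
q [ 0.07  0.2  -0.72  2.19  0.5   0.53 -0.75]
```

{"name": "drive_tool", "arguments": {"commands": [{"tx":0.183,"ty":0.007,"tz":-0.866,"rx":0,"ry":0,"rz":0,"grip":1},{"tx":0.183,"ty":0.007,"tz":-0.866,"rx":0,"ry":0,"rz":0,"grip":1},{"tx":0.183,"ty":0.007,"tz":-0.866,"rx":0,"ry":0,"rz":0,"grip":1},{"tx":0.183,"ty":0.007,"tz":-0.866,"rx":0,"ry":0,"rz":0,"grip":1},{"tx":0,"ty":0,"tz":0,"rx":0,"ry":0,"rz":0,"grip":1}]}}

```text
clock: 9.07
tcp_pos: [0.4939, 0.2023, 0.113]
orientation: [1.763, 2.307, 0.404]
contact_force: [-0.5, 0.8, -0.3]
grip_width: 0.0001
```

```bash
python3 pose.py
python3 - <<'E'
from h import *
d=grab("wrist"); cv2.imwrite("pics/w4.png",d["frame"]); print(proj(d,toolT()[:3,3]),proj(d,[.4977,.2032,.1050]))
E
```

```text
t 9.075 tcp [0.4939 0.2023 0.113 ] rel out/up/lat mm [ 8.9 -0.9  0.1] F out/up/lat [-0.2 -0.4  0.9] roterr deg (needed) [ 0.04 -0.12  0.21] w 0.0001
q [-0.07  0.33 -0.57  2.22  0.78  0.41 -1.01]
[[259.3826441 247.0930162]] [[259.67875699 239.79389019]]
```

View pics/w4.png

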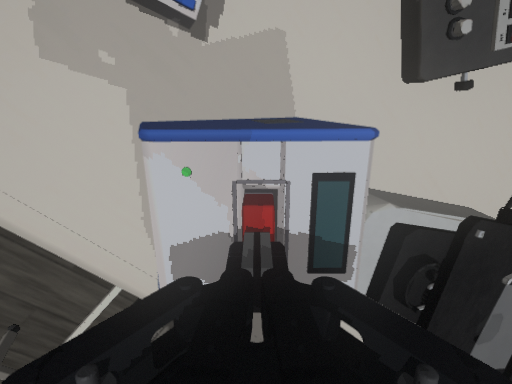

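{"name": "drive_tool", "arguments": {"commands": [{"tx":0.0824,"ty":0.0228,"tz":-0.2349,"rx":0,"ry":0,"rz":0,"grip":1},{"tx":0.0824,"ty":0.0228,"tz":-0.2349,"rx":0,"ry":0,"rz":0,"grip":1},{"tx":0.0494,"ty":0.0137,"tz":-0.141,"rx":0,"ry":0,"rz":0,"grip":1},{"tx":0.0494,"ty":0.0137,"tz":-0.141,"rx":0,"ry":0,"rz":0,"grip":1}]}}

```text
clock: 9.62
tcp_pos: [0.5005, 0.2055, 0.0999]
orientation: [1.76, 2.306, 0.41]
contact_force: [-2.1, -1.9, 8.2]
grip_width: -0.0002
```

```bash
python3 pose.py
```

```text
t 9.625 tcp [0.5005 0.2055 0.0999] rel out/up/lat mm [-5.9  1.3  1.5] F out/up/lat [ 8.6  0.4 -1.3] roterr deg (needed) [-0.08  0.12  0.13] w -0.0002
q [-0.11  0.36 -0.53  2.22  0.84  0.38 -1.07]
```

{"name": "drive_tool", "arguments": {"commands": [{"tx":0.033,"ty":0.009,"tz":-0.094,"rx":0,"ry":0,"rz":0,"grip":1},{"tx":0.0165,"ty":0.0046,"tz":-0.047,"rx":0,"ry":0,"rz":0,"grip":1}]}}

```text
clock: 9.88
tcp_pos: [0.5014, 0.2058, 0.0971]
orientation: [1.76, 2.306, 0.41]
contact_force: [-1.9, -1.5, 8.2]
grip_width: 0.0001
```

{"name": "drive_tool", "arguments": {"commands": [{"tx":0.0165,"ty":0.0046,"tz":-0.047,"rx":0,"ry":0,"rz":0,"grip":1}]}}

```text
clock: 10.0
tcp_pos: [0.5018, 0.2059, 0.0963]
orientation: [1.76, 2.306, 0.41]
contact_force: [-1.1, -1.8, 7.6]
grip_width: 0.0002
```

{"name": "drive_tool", "arguments": {"commands": [{"tx":0.0165,"ty":0.0046,"tz":-0.047,"rx":0,"ry":0,"rz":0,"grip":1}]}}

```text
clock: 10.12
tcp_pos: [0.5022, 0.206, 0.0954]
orientation: [1.76, 2.306, 0.411]
contact_force: [-3.4, -1.6, 9.5]
grip_width: 0.0004
```

{"name": "drive_tool", "arguments": {"commands": [{"tx":0.0165,"ty":0.0046,"tz":-0.047,"rx":0,"ry":0,"rz":0,"grip":1}]}}

```text
clock: 10.25
tcp_pos: [0.5026, 0.2062, 0.0947]
orientation: [1.759, 2.306, 0.411]
contact_force: [-3.8, -1.7, 12.7]
grip_width: 0.0003
```

{"name": "drive_tool", "arguments": {"commands": [{"tx":0.0165,"ty":0.0046,"tz":-0.047,"rx":0,"ry":0,"rz":0,"grip":1}]}}

```text
clock: 10.38
tcp_pos: [0.503, 0.2064, 0.094]
orientation: [1.759, 2.306, 0.412]
contact_force: [-4.8, -1.8, 15.2]
grip_width: 0.0
```

```bash
python3 pose.py
```

```text
t 10.375 tcp [0.503  0.2064 0.094 ] rel out/up/lat mm [-12.4   1.8   1.7] F out/up/lat [16.   0.4 -0.4] roterr deg (needed) [-0.1   0.17  0.12] w 0.0
q [-0.12  0.37 -0.51  2.22  0.87  0.37 -1.1 ]
```

{"name": "drive_tool", "arguments": {"commands": [{"tx":0.01,"ty":0.0026,"tz":-0.028,"rx":0,"ry":0,"rz":0,"grip":1},{"tx":-0.33,"ty":-0.091,"tz":0.94,"rx":0,"ry":0,"rz":0,"grip":1},{"tx":-0.33,"ty":-0.091,"tz":0.94,"rx":0,"ry":0,"rz":0,"grip":1},{"tx":-0.33,"ty":-0.091,"tz":0.94,"rx":0,"ry":0,"rz":0,"grip":1},{"tx":-0.33,"ty":-0.091,"tz":0.94,"rx":0,"ry":0,"rz":0,"grip":-1},{"tx":0,"ty":0,"tz":0,"rx":0,"ry":0,"rz":0,"grip":-1},{"tx":0,"ty":0,"tz":0,"rx":0,"ry":0,"rz":0,"grip":-1}]}}

```text
clock: 11.25
tcp_pos: [0.4757, 0.1981, 0.1665]
orientation: [1.761, 2.307, 0.407]
contact_force: [0.4, -0.2, -0.4]
grip_width: 0.0547
```

```bash
python3 pose.py
python3 - <<'E'
from fit import *
from pose import TOP,OUT,UP,LAT
d=grab("wrist"); w=cloud(d); cv2.imwrite("pics/w5.png",d["frame"])
m=colour(d["frame"],"red")&(abs(w[...,0]-.49)<.05)&(abs(w[...,1]-.2)<.05)&(w[...,2]>.09)
p=(w[m]-TOP)@np.array([OUT,UP,LAT]).T*1000
print(len(p),np.percentile(p,[5,50,95],0).round(1)); 
k=p[:,0]>np.percentile(p[:,0],95)-4; print(k.sum(),p[k].min(0).round(1),p[k].max(0).round(1),p[k].mean(0).round(1))
E
```

```text
t 11.25 tcp [0.4757 0.1981 0.1665] rel out/up/lat mm [65.6 -0.2  1. ] F out/up/lat [-0.5  0.2 -0.3] roterr deg (needed) [-0.03 -0.02  0.16] w 0.0547
q [ 0.06  0.22 -0.7   2.21  0.56  0.49 -0.8 ]
1773 [[ 13.6 -17.6 -18.2]
 [ 24.6  -8.3   1.6]
 [ 26.6   1.4  20.1]]
1493 [ 22.6 -18.8 -21.4] [27.8 -0.7 21.8] [24.9 -9.7  1.3]
```

View pics/w5.png

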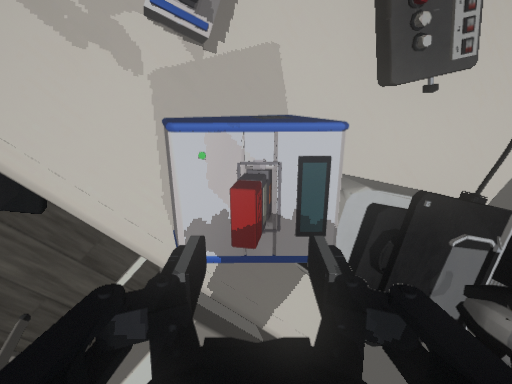

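{"name": "drive_tool", "arguments": {"commands": [{"tx":0.3145,"ty":0.087,"tz":-0.8965,"rx":0,"ry":0,"rz":0,"grip":-1},{"tx":0.3145,"ty":0.087,"tz":-0.8965,"rx":0,"ry":0,"rz":0,"grip":-1},{"tx":0.3145,"ty":0.087,"tz":-0.8965,"rx":0,"ry":0,"rz":0,"grip":-1},{"tx":0.3145,"ty":0.087,"tz":-0.8965,"rx":0,"ry":0,"rz":0,"grip":-1},{"tx":0,"ty":0,"tz":0,"rx":0,"ry":0,"rz":0,"grip":-1}]}}

```text
clock: 11.92
tcp_pos: [0.4997, 0.2052, 0.0932]
orientation: [1.761, 2.311, 0.403]
contact_force: [-0.1, -0.0, -0.0]
grip_width: 0.0851
```

```bash
python3 pose.py;python3 - <<'E'
from h import *
d=grab("wrist"); cv2.imwrite("pics/w6.png",d["frame"])
E
```

```text
t 11.925 tcp [0.4997 0.2052 0.0932] rel out/up/lat mm [-11.9  -1.7   1.4] F out/up/lat [ 0.  -0.1 -0. ] roterr deg (needed) [ 0.04 -0.22  0.08] w 0.0851
q [-0.11  0.37 -0.53  2.22  0.87  0.38 -1.09]
```

View pics/w6.png

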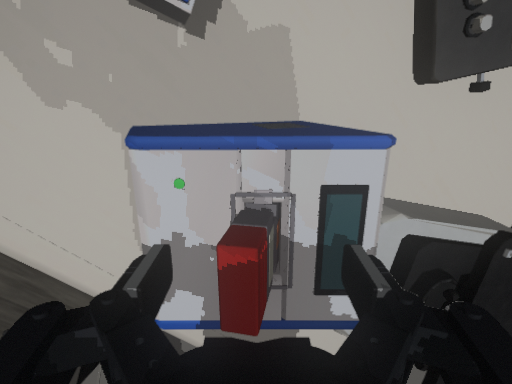

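{"name": "drive_tool", "arguments": {"grip_force": 40, "commands": [{"tx":0.07,"ty":0.02,"tz":0.03,"rx":0,"ry":0,"rz":0,"grip":1},{"tx":0,"ty":0,"tz":0,"rx":0,"ry":0,"rz":0,"grip":1},{"tx":0,"ty":0,"tz":0,"rx":0,"ry":0,"rz":0,"grip":1},{"tx":0,"ty":0,"tz":0,"rx":0,"ry":0,"rz":0,"grip":1},{"tx":0,"ty":0,"tz":0,"rx":0,"ry":0,"rz":0,"grip":1}]}}

```text
clock: 12.6
tcp_pos: [0.5023, 0.2057, 0.0962]
orientation: [1.761, 2.307, 0.408]
contact_force: [-1.6, -0.9, 3.1]
grip_width: 0.0178
```

```bash
python3 pose.py
```

```text
t 12.6 tcp [0.5023 0.2057 0.0962] rel out/up/lat mm [-10.    1.7   1.2] F out/up/lat [ 3.5 -0.7 -0.5] roterr deg (needed) [-0.04  0.02  0.14] w 0.0178
q [-0.11  0.37 -0.53  2.22  0.86  0.38 -1.08]
```

{"name": "drive_tool", "arguments": {"commands": [{"tx":-0.165,"ty":-0.046,"tz":0.47,"rx":0,"ry":0,"rz":0,"grip":1},{"tx":-0.33,"ty":-0.091,"tz":0.94,"rx":0,"ry":0,"rz":0,"grip":1},{"tx":-0.33,"ty":-0.091,"tz":0.94,"rx":0,"ry":0,"rz":0,"grip":1},{"tx":-0.33,"ty":-0.091,"tz":0.94,"rx":0,"ry":0,"rz":0,"grip":1},{"tx":0,"ty":0,"tz":1,"rx":0,"ry":0,"rz":0,"grip":1},{"tx":0,"ty":0,"tz":1,"rx":0,"ry":0,"rz":0,"grip":1}]}}

```text
clock: 13.35
tcp_pos: [0.4787, 0.1992, 0.2021]
orientation: [1.761, 2.308, 0.407]
contact_force: [0.7, 0.2, 0.2]
grip_width: 0.0173
```

```bash
python3 pose.py;python3 - <<'E'
from fit import *
d=grab("wrist"); w=cloud(d); cv2.imwrite("pics/w7.png",d["frame"]);np.savez("w7.npz",w=w,**{k:d[k] for k in("frame","T","K","dist_coeffs")})
# tray from w1 , w2
for fn in("w1","w2","top0"):
    z=np.load(fn+".npz"); w=z["w"]
    m=(w[...,0]>.39)&(w[...,0]<.625)&(w[...,1]>-.275)&(w[...,1]<-.115)&(w[...,2]>.031)&(w[...,2]<.037)
    im=(m*255).astype(np.uint8); p=w[m]
    print(fn,m.sum(),np.percentile(p,[1,50,99],0).round(3).tolist(),rect(p[:,:2]))
    g=np.zeros((180,260),np.uint8); 
    for a in p: g[int((a[1]+.29)*1000),int((a[0]-.38)*1000)]=255
    cv2.imwrite(f"pics/tr_{fn}.png",cv2.resize(g,None,fx=3,fy=3))
E
```

```text
t 13.35 tcp [0.4787 0.1992 0.2021] rel out/up/lat mm [97.9 15.   1.2] F out/up/lat [-0.1  0.7  0. ] roterr deg (needed) [-0.03 -0.04  0.12] w 0.0173
q [ 0.13  0.17 -0.76  2.17  0.44  0.56 -0.68]
w1 1042 [[0.416, -0.27, 0.031], [0.479, -0.172, 0.033], [0.619, -0.138, 0.037]] (array([ 0.5196, -0.2029]), array([0.1436, 0.2092]), 89.85)
w2 861 [[0.415, -0.268, 0.031], [0.5, -0.172, 0.033], [0.608, -0.13, 0.037]] (array([ 0.5194, -0.2022]), array([0.1448, 0.2092]), 89.32)
top0 123 [[0.416, -0.273, 0.031], [0.499, -0.178, 0.034], [0.619, -0.131, 0.037]] (array([ 0.5199, -0.203 ]), array([0.142, 0.208]), 89.23)
```

View pics/w7.png

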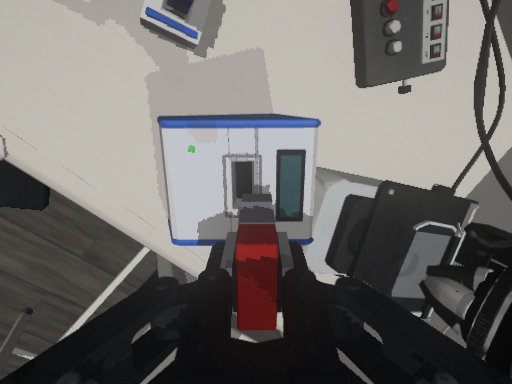

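View pics/tr_w1.png

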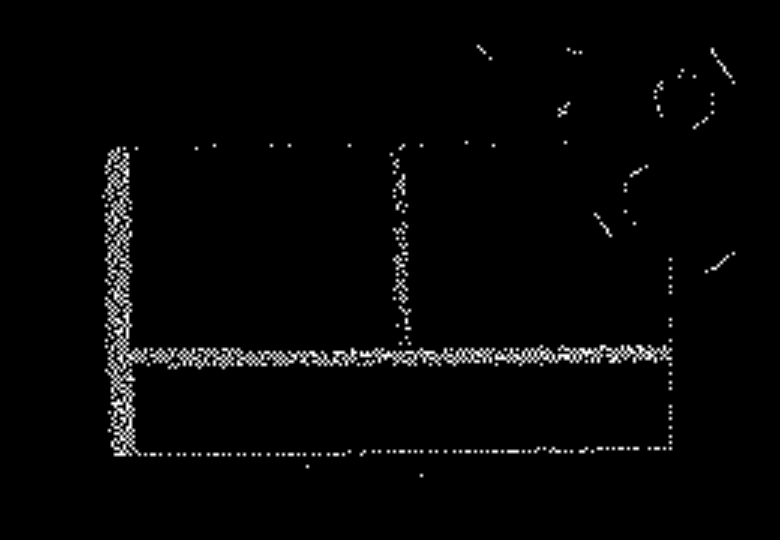

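{"name": "drive_tool", "arguments": {"commands": [{"tx":0.2,"ty":-1,"tz":0.2,"rx":0,"ry":0,"rz":-0.193,"grip":1},{"tx":0.2,"ty":-1,"tz":0,"rx":0,"ry":0,"rz":-0.193,"grip":1},{"tx":0.2,"ty":-1,"tz":0,"rx":0,"ry":0,"rz":-0.193,"grip":1},{"tx":0.2,"ty":-1,"tz":0,"rx":0,"ry":0,"rz":-0.193,"grip":1},{"tx":0.2,"ty":-1,"tz":0,"rx":0,"ry":0,"rz":-0.193,"grip":1},{"tx":0.2,"ty":-1,"tz":0,"rx":0,"ry":0,"rz":-0.193,"grip":1},{"tx":0.2,"ty":-1,"tz":0,"rx":0,"ry":0,"rz":-0.193,"grip":1},{"tx":0.2,"ty":-1,"tz":0,"rx":0,"ry":0,"rz":-0.193,"grip":1},{"tx":0,"ty":-1,"tz":0,"rx":0,"ry":0,"rz":-0.193,"grip":1},{"tx":0,"ty":-1,"tz":0,"rx":0,"ry":0,"rz":-0.193,"grip":1}]}}

```text
clock: 14.65
tcp_pos: [0.5109, -0.0019, 0.2057]
orientation: [2.036, 2.028, 0.358]
contact_force: [-1.1, -0.0, -0.4]
grip_width: 0.0177
```

{"name": "drive_tool", "arguments": {"commands": [{"tx":0,"ty":-1,"tz":0,"rx":0,"ry":-0.15,"rz":0,"grip":1},{"tx":0,"ty":-1,"tz":0,"rx":0,"ry":-0.15,"rz":0,"grip":1},{"tx":-0.2,"ty":-1,"tz":0,"rx":0,"ry":-0.15,"rz":0,"grip":1},{"tx":-0.2,"ty":-1,"tz":0,"rx":0,"ry":-0.15,"rz":0,"grip":1},{"tx":-0.2,"ty":-1,"tz":0,"rx":0,"ry":-0.15,"rz":0,"grip":1},{"tx":-0.2,"ty":-1,"tz":0,"rx":0,"ry":0,"rz":0,"grip":1},{"tx":-0.2,"ty":-1,"tz":-0.2,"rx":0,"ry":0,"rz":0,"grip":1},{"tx":-0.2,"ty":-1,"tz":-0.6,"rx":0,"ry":0,"rz":0,"grip":1},{"tx":-0.2,"ty":-1,"tz":-1,"rx":0,"ry":0,"rz":0,"grip":1},{"tx":-0.1,"ty":-1,"tz":-1,"rx":0,"ry":0,"rz":0,"grip":1}]}}

```text
clock: 15.9
tcp_pos: [0.4805, -0.2021, 0.1493]
orientation: [1.972, 1.966, 0.455]
contact_force: [0.8, 0.4, -0.9]
grip_width: 0.0176
```

Run:
```python
from fit import *
T=toolT(); o=status.get_obs(); print(o["clock"],T.round(3),o["joints"].round(2),o["contact_force"],o["grip_width"])
d=grab("wrist"); w=cloud(d); cv2.imwrite("pics/w8.png",d["frame"]);np.savez("w8.npz",w=w,**{k:d[k] for k in("frame","T","K","dist_coeffs")})
```

```text
15.9 [[ 0.003  0.899  0.439  0.481]
 [ 1.    -0.003 -0.001 -0.202]
 [ 0.     0.439 -0.899  0.149]
 [ 0.     0.     0.     1.   ]] [ 0.92  0.24 -0.6   2.27 -0.1   0.25  0.45] [ 0.75872008  0.37631968 -0.94830458] 0.017569399240338502
```

View pics/w8.png

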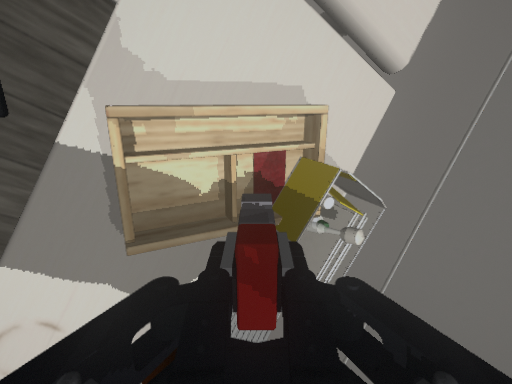

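{"name": "drive_tool", "arguments": {"commands": [{"tx":0.1,"ty":-0.12,"tz":-0.7,"rx":0,"ry":0.5,"rz":0,"grip":1},{"tx":0.1,"ty":-0.12,"tz":-1,"rx":0,"ry":0.5,"rz":0,"grip":1},{"tx":0.08,"ty":0,"tz":-1,"rx":0,"ry":0,"rz":0,"grip":1},{"tx":0,"ty":0,"tz":-1,"rx":0,"ry":0,"rz":0,"grip":1},{"tx":0,"ty":0,"tz":-0.7,"rx":0,"ry":0,"rz":0,"grip":1},{"tx":0,"ty":0,"tz":-0.35,"rx":0,"ry":0,"rz":0,"grip":1}]}}

```text
clock: 16.7
tcp_pos: [0.4864, -0.2054, 0.0542]
orientation: [2.055, 2.05, 0.325]
contact_force: [-0.2, 0.8, -0.3]
grip_width: 0.0176
```

Run:
```python
from fit import *
T=toolT(); o=status.get_obs(); print(o["clock"],T.round(4),o["joints"].round(2),o["contact_force"],o["grip_width"])
d=grab("wrist"); cv2.imwrite("pics/w9.png",d["frame"])
d=grab("scene"); cv2.imwrite("pics/s9.png",cv2.resize(d["frame"][100:220,240:400],None,fx=4,fy=4))
```

```text
16.7 [[ 2.300e-03  9.512e-01  3.086e-01  4.864e-01]
 [ 1.000e+00 -2.500e-03  2.000e-04 -2.054e-01]
 [ 1.000e-03  3.086e-01 -9.512e-01  5.420e-02]
 [ 0.000e+00  0.000e+00  0.000e+00  1.000e+00]] [ 0.62  0.43 -0.33  2.24  0.14  0.2   0.21] [-0.23675946  0.83149735 -0.26677073] 0.017601957721463574
```

View pics/w9.png

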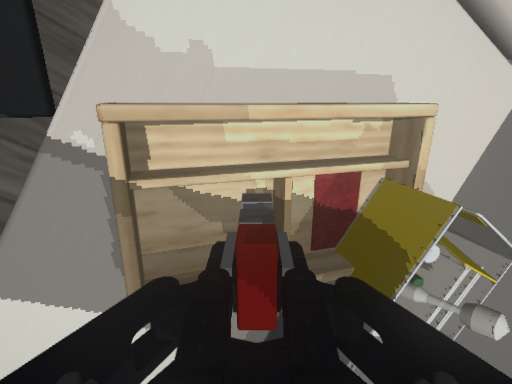

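View pics/s9.png

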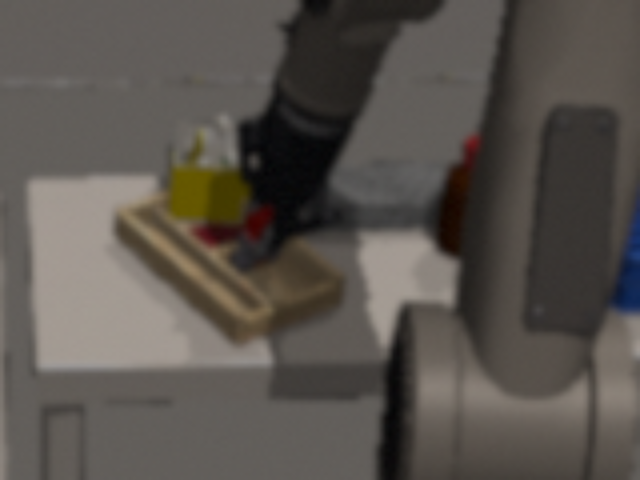

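{"name": "drive_tool", "arguments": {"commands": [{"tx":0,"ty":0,"tz":-0.3,"rx":0,"ry":0,"rz":0,"grip":1},{"tx":0,"ty":0,"tz":-0.2,"rx":0,"ry":0,"rz":0,"grip":1}]}}

```text
clock: 17.05
tcp_pos: [0.4871, -0.2056, 0.0451]
orientation: [2.054, 2.049, 0.326]
contact_force: [-8.4, 1.1, 29.0]
grip_width: 0.0175
```

Run:
```python
from fit import *
T=toolT(); o=status.get_obs(); print(o["clock"],T.round(4),o["joints"].round(2),o["contact_force"],o["grip_width"])
```

```text
17.05 [[ 2.300e-03  9.507e-01  3.102e-01  4.871e-01]
 [ 1.000e+00 -2.300e-03 -5.000e-04 -2.056e-01]
 [ 2.000e-04  3.102e-01 -9.507e-01  4.510e-02]
 [ 0.000e+00  0.000e+00  0.000e+00  1.000e+00]] [ 0.62  0.44 -0.32  2.24  0.16  0.18  0.19] [-8.42227573  1.11768324 28.95983652] 0.017515870334693866
```

{"name": "drive_tool", "arguments": {"commands": [{"tx":-0.1,"ty":0,"tz":0.2,"rx":0,"ry":0,"rz":0,"grip":1},{"tx":0,"ty":0,"tz":0,"rx":0,"ry":0,"rz":0,"grip":-0.1},{"tx":0,"ty":0,"tz":0,"rx":0,"ry":0,"rz":0,"grip":-0.1},{"tx":0,"ty":0,"tz":0,"rx":0,"ry":0,"rz":0,"grip":-0.1},{"tx":-0.1,"ty":0,"tz":0.3,"rx":0,"ry":0,"rz":0,"grip":-0.1},{"tx":-0.2,"ty":0,"tz":0.6,"rx":0,"ry":0,"rz":0,"grip":-0.1},{"tx":-0.31,"ty":0,"tz":0.95,"rx":0,"ry":0,"rz":0,"grip":-0.1}]}}

```text
clock: 17.92
tcp_pos: [0.472, -0.2051, 0.0864]
orientation: [2.054, 2.051, 0.325]
contact_force: [0.3, 0.1, 0.6]
grip_width: 0.0473
```

Run:
```python
from fit import *
T=toolT(); o=status.get_obs(); print(o["clock"],T[:3,3].round(4),o["contact_force"],o["grip_width"])
d=grab("wrist"); cv2.imwrite("pics/w10.png",d["frame"])
```

```text
17.925 [ 0.472  -0.2051  0.0864] [0.33959676 0.13254651 0.57026432] 0.04729848027120442
```

View pics/w10.png

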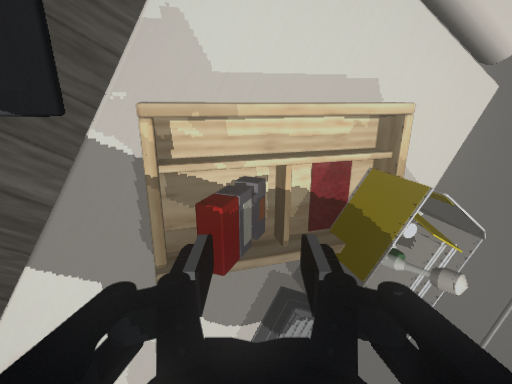

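{"name": "drive_tool", "arguments": {"commands": [{"tx":-0.31,"ty":0,"tz":0.95,"rx":0,"ry":0,"rz":0,"grip":-0.1},{"tx":-0.2,"ty":0,"tz":0.95,"rx":0,"ry":0,"rz":0,"grip":-0.1},{"tx":0,"ty":0,"tz":0.95,"rx":0,"ry":0,"rz":0,"grip":-0.1},{"tx":0.2,"ty":0.2,"tz":1,"rx":0,"ry":0,"rz":0,"grip":-1}]}}

```text
clock: 18.48
tcp_pos: [0.4657, -0.2017, 0.1637]
orientation: [2.055, 2.048, 0.325]
contact_force: [0.5, 0.4, 0.2]
grip_width: 0.0638
```

Run:
```python
from fit import *
T=toolT(); o=status.get_obs(); print(o["clock"],T[:3,3].round(4),o["contact_force"],o["grip_width"])
d=grab("wrist"); cv2.imwrite("pics/w11.png",d["frame"])
w=cloud(d); m=colour(d["frame"],"red")&(w[...,0]<.505)&(w[...,1]<-.17)&(w[...,1]>-.26)
print(m.sum(),np.percentile(w[m],[3,50,97],0).round(3))
```

```text
18.475 [ 0.4657 -0.2017  0.1637] [0.49093865 0.35792549 0.16774201] 0.0637536875808427
1138 [[ 0.424 -0.227  0.019]
 [ 0.434 -0.204  0.028]
 [ 0.444 -0.185  0.029]]
```

View pics/w11.png

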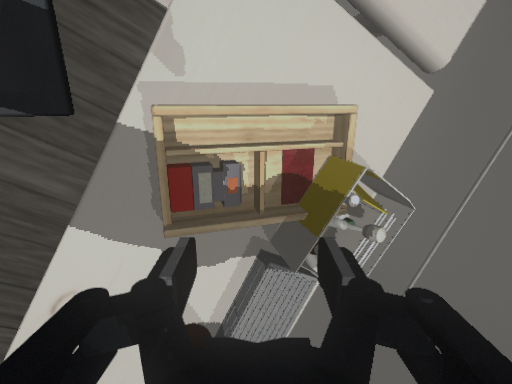

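{"name": "drive_tool", "arguments": {"commands": [{"tx":0.2,"ty":0.6,"tz":0.8,"rx":0,"ry":0.28,"rz":0,"grip":-1},{"tx":0.2,"ty":1,"tz":0.8,"rx":0,"ry":0.28,"rz":0,"grip":-1},{"tx":0.2,"ty":1,"tz":0.8,"rx":0,"ry":0.28,"rz":0,"grip":-1},{"tx":0.2,"ty":1,"tz":0.8,"rx":0,"ry":0.28,"rz":0,"grip":-1},{"tx":0.2,"ty":1,"tz":0.8,"rx":0,"ry":0.28,"rz":0,"grip":-1},{"tx":0.2,"ty":1,"tz":0.5,"rx":0,"ry":0.28,"rz":0,"grip":-1},{"tx":0.2,"ty":1,"tz":0,"rx":0,"ry":0.28,"rz":0,"grip":-1},{"tx":0,"ty":1,"tz":0,"rx":0,"ry":0.3,"rz":0,"grip":-1},{"tx":0,"ty":1,"tz":0,"rx":0,"ry":0,"rz":-0.2,"grip":-1},{"tx":0,"ty":1,"tz":0,"rx":0,"ry":0,"rz":-0.2,"grip":-1}]}}

```text
clock: 19.77
tcp_pos: [0.4941, -0.0088, 0.2525]
orientation: [-2.285, -2.154, 0.002]
contact_force: [0.1, -0.5, 0.2]
grip_width: 0.0855
```

{"name": "drive_tool", "arguments": {"commands": [{"tx":-0.1,"ty":1,"tz":0,"rx":0,"ry":0,"rz":-0.2,"grip":-1},{"tx":-0.1,"ty":1,"tz":0,"rx":0,"ry":0,"rz":-0.09,"grip":-1},{"tx":-0.1,"ty":1,"tz":0,"rx":0,"ry":0,"rz":0,"grip":-1},{"tx":-0.1,"ty":1,"tz":0,"rx":0,"ry":0,"rz":0,"grip":-1},{"tx":-0.1,"ty":1,"tz":0,"rx":0,"ry":0,"rz":0,"grip":-1},{"tx":-0.1,"ty":1,"tz":0,"rx":0,"ry":0,"rz":0,"grip":-1},{"tx":-0.2,"ty":1,"tz":0,"rx":0,"ry":0,"rz":0,"grip":-1},{"tx":-0.2,"ty":1,"tz":0,"rx":0,"ry":0,"rz":0,"grip":-1},{"tx":-0.2,"ty":1,"tz":0,"rx":0,"ry":0,"rz":0,"grip":-1},{"tx":-0.2,"ty":1,"tz":0,"rx":0,"ry":0,"rz":0,"grip":-1}]}}

```text
clock: 21.02
tcp_pos: [0.466, 0.191, 0.2526]
orientation: [-2.328, -2.109, 0.001]
contact_force: [-0.5, 0.5, -0.7]
grip_width: 0.0855
```

{"name": "drive_tool", "arguments": {"commands": [{"tx":-0.2,"ty":1,"tz":0,"rx":0,"ry":0,"rz":0,"grip":-1},{"tx":-0.2,"ty":1,"tz":0,"rx":0,"ry":0,"rz":0,"grip":-1},{"tx":-0.2,"ty":1,"tz":0,"rx":0,"ry":0,"rz":0,"grip":-1},{"tx":-0.2,"ty":1,"tz":0,"rx":0,"ry":0,"rz":0,"grip":-1},{"tx":-0.2,"ty":1,"tz":0,"rx":0,"ry":0,"rz":0,"grip":-1},{"tx":0,"ty":0,"tz":0,"rx":0,"ry":0,"rz":0,"grip":-1}]}}

```text
clock: 21.78
tcp_pos: [0.4455, 0.2918, 0.2527]
orientation: [-2.324, -2.111, 0.001]
contact_force: [0.7, -0.9, -0.1]
grip_width: 0.0856
```

Run:
```python
from fit import *
T=toolT(); o=status.get_obs(); print(o["clock"],T.round(3),o["joints"].round(2))
d=grab("wrist"); w=cloud(d); cv2.imwrite("pics/w12.png",d["frame"]);np.savez("w12.npz",w=w,**{k:d[k] for k in("frame","T","K","dist_coeffs")})
f=d["frame"]
for col,lo in(("green",(.43,.435)),("blue",(.42,.36))):
        m=colour(f,col)&(abs(w[...,0]-lo[0])<.05)&(abs(w[...,1]-lo[1])<.04)&(w[...,2]>.07)&(w[...,2]<.09)
        if m.sum()>10: t=w[m]; print(" ",col,m.sum(),t.mean(0),rect(t[:,:2]))
m=(abs(w[...,0]-.43)<.06)&(abs(w[...,1]-.397)<.1)&(w[...,2]>.024)&(w[...,2]<.036)
print(" stand",m.sum(),np.median(w[m][:,2]),rect(w[m][:,:2]))
c,n,q=deckfit(w); print("deck",c,n,rect(q[:,:2]))
```

```text
21.775 [[ 0.096  0.995 -0.001  0.445]
 [ 0.995 -0.096  0.001  0.292]
 [ 0.001 -0.001 -1.     0.253]
 [ 0.     0.     0.     1.   ]] [-0.07  0.31 -0.75  1.83  0.23  1.09 -1.  ]
  green 40 [0.43878835 0.4406075  0.07778269] (array([0.4346, 0.4352]), array([0.0377, 0.0156]), 83.04)
  blue 691 [0.42683245 0.36214876 0.07785513] (array([0.4265, 0.3616]), array([0.0413, 0.0168]), 83.73)
 stand 4137 0.029766970224428813 (array([0.4305, 0.3963]), array([0.1489, 0.0519]), 83.68)
deck [0.5010134  0.21420705 0.08550061] [-0.33536736 -0.09287483  0.93749827] (array([0.5039, 0.2042]), array([0.1303, 0.1232]), 15.4)
```

View pics/w12.png

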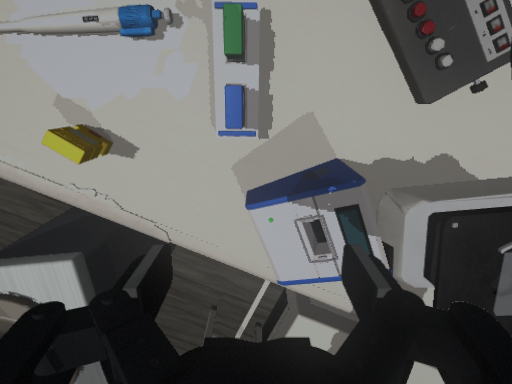

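Run:
```python
from fit import *
from pose import *
z=np.load("w12.npz"); w=z["w"]; f=z["frame"]
h=cv2.cvtColor(f,cv2.COLOR_BGR2HSV); print(h[30,233],w[30,233])
m=(h[...,0]>45)&(h[...,0]<85)&(h[...,1]>80)&(abs(w[...,0]-.434)<.05)&(abs(w[...,1]-.435)<.05)&(w[...,2]>.072)&(w[...,2]<.085)
t=w[m]; print(m.sum(),t.mean(0),rect(t[:,:2]))
for fn in("w12","w7"):
    z=np.load(fn+".npz"); w=z["w"]; f=z["frame"]
    c,n,q=deckfit(w); hh=(w-c)@n
    rel=(w-TOP)@np.array([OUT,UP,LAT]).T*1000
    print(fn,"TOP height above deck",((TOP-c)@n*1000).round(1))
    m=(hh<-.006)&(abs(rel[...,1])<25)&(abs(rel[...,2])<32)
    n_,l,st,ce=cv2.connectedComponentsWithStats(m.astype(np.uint8))
    k=l==1+np.argmax(st[1:,4]); 
    # project hole pixels on deck plane via ray
    v,u=np.nonzero(k); K=z["K"]; 
    p=cv2.undistortPoints(np.stack([u,v],1).astype(float)[:,None],K,z["dist_coeffs"])[:,0]
    ray=np.column_stack([p,np.ones(len(p))])@z["T"][:3,:3].T; o=z["T"][:3,3]
    s=((c-o)@n)/(ray@n); P=o+ray*s[:,None]; r2=(P-TOP)@np.array([OUT,UP,LAT]).T*1000
    print(len(P),r2.min(0).round(1),r2.max(0).round(1),rect(r2[:,1:]))
    y0,y1,x0,x1=(200,280,270,370) if fn=="w12" else (130,240,200,300)
    cv2.imwrite(f"pics/slot_{fn}.png",cv2.resize(f[y0:y1,x0:x1],None,fx=6,fy=6,interpolation=cv2.INTER_CUBIC)); print(proj(dict(T=z["T"],K=z["K"],dist_coeffs=z["dist_coeffs"]),TOP-.0207*OUT))
```

```text
[ 67 117 109] [0.4351753  0.43216514 0.07746628]
916 [0.43475802 0.43336841 0.0776776 ] (array([0.4344, 0.433 ]), array([0.0435, 0.0174]), 83.41)
w12 TOP height above deck 20.4
560 [-20.5  -7.9 -20.3] [-20.3  12.3  24.9] (array([2.1912, 2.2812]), array([45.2896, 20.2023]), 89.82)
[[314.94134284 238.91366237]]
w7 TOP height above deck 20.5
832 [-20.6  -9.2 -21.9] [-20.5  10.9  22.8] (array([0.8575, 0.4584]), array([44.7103, 20.0202]), 89.92)
[[241.47794712 185.99866192]]
```

View pics/slot_w12.png

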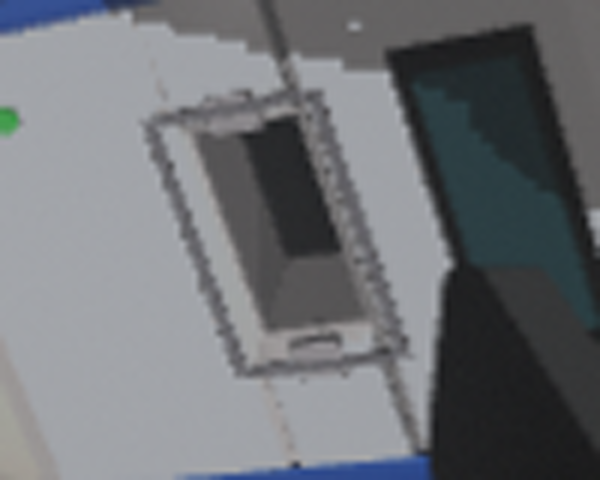

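View pics/slot_w7.png

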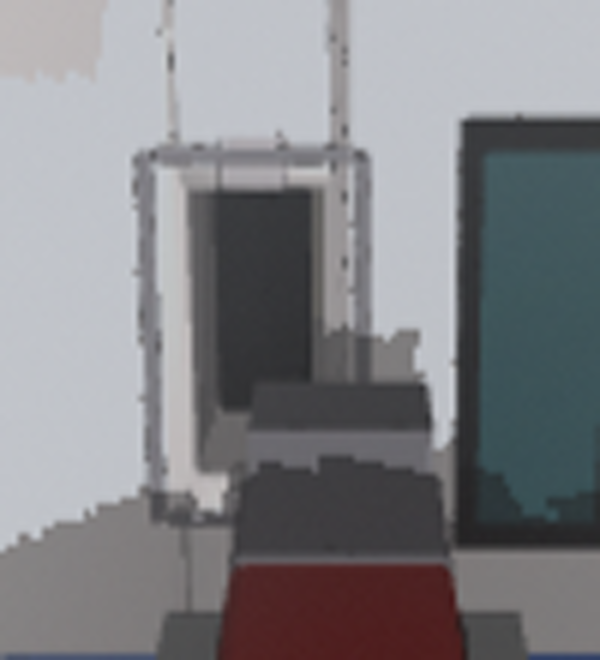

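{"name": "drive_tool", "arguments": {"commands": [{"tx":-0.08,"ty":1,"tz":-0.5,"rx":0,"ry":0,"rz":-0.11,"grip":-1},{"tx":-0.08,"ty":1,"tz":-0.5,"rx":0,"ry":0,"rz":0,"grip":-1},{"tx":-0.08,"ty":1,"tz":-0.6,"rx":0,"ry":0,"rz":0,"grip":-1},{"tx":-0.08,"ty":1,"tz":-0.6,"rx":0,"ry":0,"rz":0,"grip":-1},{"tx":-0.08,"ty":1,"tz":-0.6,"rx":0,"ry":0,"rz":0,"grip":-1},{"tx":-0.08,"ty":1,"tz":-0.6,"rx":0,"ry":0,"rz":0,"grip":-1},{"tx":-0.07,"ty":1,"tz":-0.6,"rx":0,"ry":0,"rz":0,"grip":-1},{"tx":0,"ty":0,"tz":-0.8,"rx":0,"ry":0,"rz":0,"grip":-1},{"tx":0,"ty":0,"tz":0,"rx":0,"ry":0,"rz":0,"grip":-1}]}}

```text
clock: 22.95
tcp_pos: [0.4354, 0.428, 0.1549]
orientation: [2.345, 2.09, -0.007]
contact_force: [0.0, -0.1, -0.1]
grip_width: 0.0856
```

Run:
```python
from fit import *
T=toolT(); o=status.get_obs(); print(o["clock"],T.round(4),o["joints"].round(2))
d=grab("wrist"); w=cloud(d); cv2.imwrite("pics/w13.png",d["frame"])
f=d["frame"]; h=cv2.cvtColor(f,cv2.COLOR_BGR2HSV)
m=(h[...,0]>45)&(h[...,0]<85)&(h[...,1]>80)&(abs(w[...,0]-.434)<.05)&(abs(w[...,1]-.435)<.05)&(w[...,2]>.072)&(w[...,2]<.085)
t=w[m]; print(m.sum(),t.mean(0),rect(t[:,:2]))
```

```text
22.95 [[ 0.115   0.9934 -0.0031  0.4354]
 [ 0.9934 -0.115  -0.0032  0.428 ]
 [-0.0036 -0.0027 -1.      0.1549]
 [ 0.      0.      0.      1.    ]] [-0.37  0.55 -0.69  1.75  0.4   1.   -1.33]
1162 [0.43472671 0.43472245 0.07778616] (array([0.4344, 0.4335]), array([0.043 , 0.0176]), 83.99)
```

View pics/w13.png

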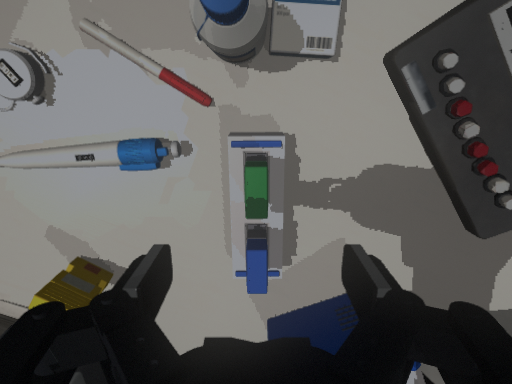

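{"name": "drive_tool", "arguments": {"commands": [{"tx":-0.05,"ty":0.12,"tz":-1,"rx":0,"ry":0,"rz":0,"grip":-1},{"tx":0,"ty":0.12,"tz":-1,"rx":0,"ry":0,"rz":0,"grip":-1},{"tx":0,"ty":0,"tz":-1,"rx":0,"ry":0,"rz":0,"grip":-1},{"tx":0,"ty":0,"tz":-1,"rx":0,"ry":0,"rz":0,"grip":-1},{"tx":0,"ty":0,"tz":-1,"rx":0,"ry":0,"rz":0,"grip":-1},{"tx":0,"ty":0,"tz":-0.35,"rx":0,"ry":0,"rz":0,"grip":-1},{"tx":0,"ty":0,"tz":0,"rx":0,"ry":0,"rz":0,"grip":0}]}}

```text
clock: 23.88
tcp_pos: [0.434, 0.4354, 0.0493]
orientation: [-2.343, -2.091, 0.002]
contact_force: [0.2, -0.9, -1.2]
grip_width: 0.07
```

Run:
```python
from fit import *
T=toolT(); o=status.get_obs(); print(o["clock"],T.round(4),o["joints"].round(2),o["contact_force"],o["grip_width"])
```

```text
23.875 [[ 1.135e-01  9.935e-01 -1.900e-03  4.340e-01]
 [ 9.935e-01 -1.135e-01 -2.000e-04  4.354e-01]
 [-4.000e-04 -1.800e-03 -1.000e+00  4.930e-02]
 [ 0.000e+00  0.000e+00  0.000e+00  1.000e+00]] [-0.44  0.68 -0.62  1.8   0.52  0.83 -1.42] [ 0.18416337 -0.90902542 -1.16143153] 0.06997695479500067
```

{"name": "drive_tool", "arguments": {"commands": [{"tx":0.02,"ty":-0.1,"tz":0,"rx":0,"ry":0,"rz":0,"grip":0},{"tx":0,"ty":0,"tz":0,"rx":0,"ry":0,"rz":0,"grip":1},{"tx":0,"ty":0,"tz":0,"rx":0,"ry":0,"rz":0,"grip":1},{"tx":0,"ty":0,"tz":0,"rx":0,"ry":0,"rz":0,"grip":1},{"tx":0,"ty":0,"tz":0,"rx":0,"ry":0,"rz":0,"grip":1}]}}

```text
clock: 24.5
tcp_pos: [0.435, 0.4337, 0.0504]
orientation: [-2.344, -2.091, -0.0]
contact_force: [0.1, -1.7, 5.4]
grip_width: 0.0179
```

Run:
```python
from fit import *
T=toolT(); o=status.get_obs(); print(o["clock"],T.round(4),o["contact_force"],o["grip_width"])
```

```text
24.5 [[ 1.138e-01  9.935e-01 -5.000e-04  4.350e-01]
 [ 9.935e-01 -1.138e-01  7.000e-04  4.337e-01]
 [ 7.000e-04 -6.000e-04 -1.000e+00  5.040e-02]
 [ 0.000e+00  0.000e+00  0.000e+00  1.000e+00]] [ 0.10481363 -1.67391145  5.38175761] 0.01789313423065946
```

{"name": "drive_tool", "arguments": {"commands": [{"tx":0,"ty":0,"tz":0.4,"rx":0,"ry":0,"rz":0,"grip":1},{"tx":0,"ty":0,"tz":1,"rx":0,"ry":0,"rz":0,"grip":1},{"tx":0,"ty":0,"tz":1,"rx":0,"ry":0,"rz":0,"grip":1},{"tx":0,"ty":0,"tz":1,"rx":0,"ry":0,"rz":0,"grip":1},{"tx":0,"ty":0,"tz":1,"rx":0,"ry":0,"rz":0,"grip":1},{"tx":0,"ty":0,"tz":1,"rx":0,"ry":0,"rz":0,"grip":1},{"tx":0,"ty":0,"tz":1,"rx":0,"ry":0,"rz":0.3,"grip":1},{"tx":0,"ty":0,"tz":1,"rx":0,"ry":0,"rz":0.3,"grip":1},{"tx":0,"ty":-1,"tz":1,"rx":0,"ry":0,"rz":0.3,"grip":1},{"tx":0,"ty":-1,"tz":0.5,"rx":0,"ry":0,"rz":0.3,"grip":1}]}}

```text
clock: 25.75
tcp_pos: [0.4346, 0.3936, 0.2296]
orientation: [-2.158, -2.282, -0.001]
contact_force: [0.2, -0.1, -1.1]
grip_width: 0.017
```

Run:
```python
from pose import *
T=toolT(); o=status.get_obs(); print(o["clock"],T.round(4),o["grip_width"])
tgt=TOP+.0013*UP+.0012*LAT+.060*OUT
print(tgt,(tgt-T[:3,3])*1000)
```

```text
25.75 [[-5.560e-02  9.985e-01 -3.000e-04  4.346e-01]
 [ 9.985e-01  5.560e-02  1.100e-03  3.936e-01]
 [ 1.100e-03 -2.000e-04 -1.000e+00  2.296e-01]
 [ 0.000e+00  0.000e+00  0.000e+00  1.000e+00]] 0.017032086868149478
[0.47877814 0.19921527 0.16182618] [  44.15937988 -194.35618202  -67.76980702]
```

{"name": "drive_tool", "arguments": {"commands": [{"tx":0.22,"ty":-1,"tz":0,"rx":0,"ry":0,"rz":0.257,"grip":1},{"tx":0.22,"ty":-1,"tz":0,"rx":0,"ry":0,"rz":0.257,"grip":1},{"tx":0.22,"ty":-1,"tz":0,"rx":0,"ry":0,"rz":0.257,"grip":1},{"tx":0.22,"ty":-1,"tz":0,"rx":0,"ry":0,"rz":0.257,"grip":1},{"tx":0.22,"ty":-1,"tz":0,"rx":0,"ry":0,"rz":0.257,"grip":1},{"tx":0.22,"ty":-1,"tz":0,"rx":0.1332,"ry":-0.482,"rz":0.257,"grip":1},{"tx":0.22,"ty":-1,"tz":-0.2,"rx":0.1332,"ry":-0.482,"rz":0,"grip":1},{"tx":0.22,"ty":-1,"tz":-0.6,"rx":0.1332,"ry":-0.482,"rz":0,"grip":1},{"tx":0.22,"ty":-1,"tz":-0.8,"rx":0.1332,"ry":-0.482,"rz":0,"grip":1},{"tx":0.22,"ty":-0.72,"tz":-0.8,"rx":0.1332,"ry":-0.482,"rz":0,"grip":1}]}}

```text
clock: 27.0
tcp_pos: [0.4789, 0.1979, 0.1802]
orientation: [1.759, 2.308, 0.41]
contact_force: [1.0, -0.6, -1.0]
grip_width: 0.0173
```

{"name": "drive_tool", "arguments": {"commands": [{"tx":0,"ty":0,"tz":0,"rx":0,"ry":0,"rz":0,"grip":1}]}}

```text
clock: 27.12
tcp_pos: [0.477, 0.1969, 0.1788]
orientation: [1.761, 2.31, 0.401]
contact_force: [0.5, -0.1, -0.6]
grip_width: 0.0173
```

```bash
python3 pose.py
python3 - <<'E'
from fit import *
d=grab("wrist"); w=cloud(d); cv2.imwrite("pics/w14.png",d["frame"]);np.savez("w14.npz",w=w,**{k:d[k] for k in("frame","T","K","dist_coeffs")})
E
```

```text
t 27.125 tcp [0.477  0.1969 0.1788] rel out/up/lat mm [76.7  4.9 -0.6] F out/up/lat [-0.7  0.2 -0.3] roterr deg (needed) [ 0.13 -0.25  0.09] w 0.0173
q [ 0.11  0.2  -0.75  2.19  0.52  0.52 -0.76]
```

View pics/w14.png

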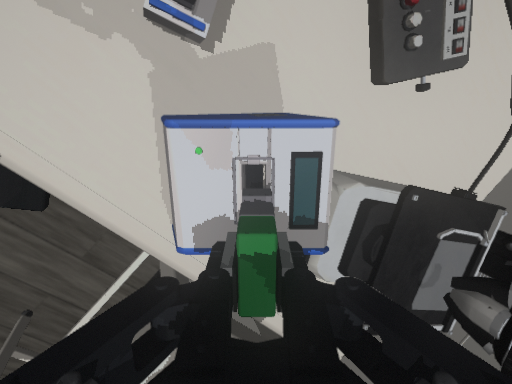

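Run:
```python
from fit import *
from pose import *
z=np.load("w14.npz"); w=z["w"]; f=z["frame"]; rel=(w-TOP)@np.array([OUT,UP,LAT]).T*1000
c,n,q=deckfit(w); hh=(w-c)@n*1000
print("deck top h",((TOP-c)@n*1000).round(1), np.degrees(np.arctan2(-n[1],-n[0])))
# cartridge points
Ti=np.linalg.inv(toolT()); 
m=(hh>10)&(hh<120)&(abs(rel[...,1]-5)<14)&(abs(rel[...,2])<30)
p=rel[m]; 
for a,b in((20,35),(35,48),(48,60),(60,100),(100,120)):
    k=(p[:,0]>a)&(p[:,0]<b)
    if k.sum()>5: print(a,b,k.sum(),np.percentile(p[k],[2,98],0).round(1).tolist())
# slot via rays on deck
v,u=np.mgrid[0:384,0:512]; K=z["K"]
pp=cv2.undistortPoints(np.stack([u.ravel(),v.ravel()],1).astype(float)[:,None],K,z["dist_coeffs"])[:,0]
ray=np.column_stack([pp,np.ones(len(pp))])@z["T"][:3,:3].T; o=z["T"][:3,3]
P=(o+ray*(((c-o)@n)/(ray@n))[:,None]-TOP)@np.array([OUT,UP,LAT]).T*1000; P=P.reshape(384,512,3)
for row in(165,170,175,180,185,190):
    g=f[row,225:290].mean(1).astype(int); print(row,P[row,225,2].round(1)); print(' '.join(f"{P[row,225+i,1]:.0f}:{g[i]}({hh[row,225+i]:.0f})" for i in range(0,55,2)))
col=254
print("col",' '.join(f"{P[r,col,2]:.0f}:{int(f[r,col].mean())}({hh[r,col]:.0f})" for r in range(150,200,2)))
cv2.imwrite("pics/slot14.png",cv2.resize(f[140:240,200:320],None,fx=6,fy=6,interpolation=cv2.INTER_CUBIC))
```

```text
deck top h 20.5 15.518559997610428
35 48 134 [[38.9, -4.7, 20.6], [47.9, 12.5, 21.4]]
48 60 248 [[48.3, -4.7, 17.3], [54.2, 12.7, 21.3]]
60 100 1266 [[64.6, -8.3, 10.2], [99.1, 18.3, 21.6]]
165 22.9
-23:179(-1) -21:179(0) -19:179(0) -18:190(-0) -16:121(1) -14:123(-0) -13:191(-1) -11:185(-3) -9:136(-4) -8:83(-29) -6:65(-24) -4:59(-24) -3:59(-23) -1:59(-27) 1:56(-24) 2:54(-24) 4:57(-24) 6:57(-25) 7:58(-24) 9:94(-97) 11:82(-65) 12:148(-3) 14:142(-2) 16:187(1) 17:122(0) 19:185(-1) 21:190(0) 22:190(-1)
170 18.6
-23:192(0) -21:181(-0) -20:191(1) -18:192(-1) -16:114(0) -14:113(0) -13:190(-0) -11:185(-3) -9:135(-5) -8:83(-28) -6:65(-59) -4:57(-24) -3:58(-24) -1:57(-25) 1:57(-24) 2:56(-24) 4:56(-24) 6:56(-25) 7:56(-24) 9:156(-95) 11:87(-62) 12:148(-3) 14:148(-2) 16:126(-1) 17:122(1) 19:187(-0) 21:191(-0) 22:191(0)
175 14.2
-23:192(-0) -21:192(-1) -20:191(0) -18:191(0) -16:127(2) -15:130(1) -13:190(-0) -11:185(-2) -10:136(-4) -8:91(-28) -6:72(-58) -4:57(-24) -3:58(-25) -1:57(-24) 1:56(-25) 2:56(-26) 4:55(-24) 6:55(-25) 7:56(-25) 9:113(-94) 11:88(-57) 12:147(-3) 14:146(-2) 16:149(-0) 18:122(0) 
[... 518 characters left out ...]
-24) 2:49(-24) 4:49(-25) 6:49(-25) 7:49(-24) 9:90(-96) 11:77(-50) 13:92(-3) 14:91(-1) 16:118(-1) 18:121(2) 19:186(0) 21:189(-1) 23:189(-1)
190 0.9
-24:192(1) -22:191(-0) -20:191(-0) -18:191(-0) -17:134(1) -15:130(0) -13:187(0) -11:187(-3) -10:177(-3) -8:70(62) -6:69(63) -5:69(62) -3:69(61) -1:68(62) 1:68(63) 2:69(62) 4:67(62) 6:67(61) 7:67(61) 9:66(63) 11:66(61) 13:66(62) 14:67(64) 16:139(-1) 18:120(1) 19:185(-0) 21:189(-1) 23:190(1)
col 36:191(1) 34:191(0) 32:183(-2) 31:164(1) 29:126(0) 27:167(1) 25:163(1) 24:118(0) 22:58(-24) 20:56(-24) 19:57(-25) 17:56(-24) 15:57(-25) 13:57(-25) 12:55(-25) 10:55(-25) 8:53(-25) 6:50(-24) 5:50(-24) 3:60(-23) 1:69(63) -1:67(67) -3:68(69) -4:98(73) -6:100(75)
```

View pics/slot14.png

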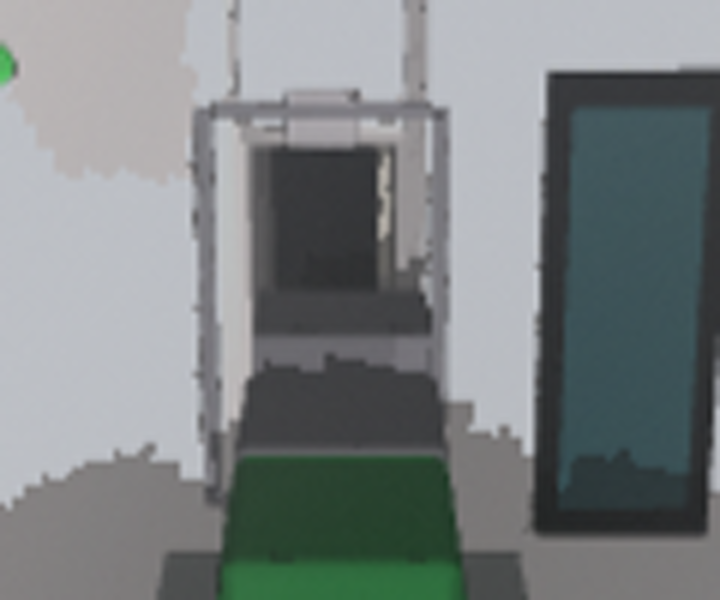

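{"name": "drive_tool", "arguments": {"commands": [{"tx":0.234,"ty":0.0645,"tz":-0.798,"rx":0,"ry":0,"rz":0,"grip":1},{"tx":0.234,"ty":0.0645,"tz":-0.798,"rx":0,"ry":0,"rz":0,"grip":1},{"tx":0.234,"ty":0.0645,"tz":-0.798,"rx":0,"ry":0,"rz":0,"grip":1},{"tx":0,"ty":0,"tz":0,"rx":0,"ry":0,"rz":0,"grip":1}]}}

```text
clock: 27.68
tcp_pos: [0.4933, 0.2043, 0.1321]
orientation: [1.759, 2.312, 0.407]
contact_force: [-0.1, -0.3, -0.4]
grip_width: 0.0173
```

```bash
python3 pose.py
python3 - <<'E'
from fit import *
from pose import *
d=grab("wrist"); w=cloud(d); f=d["frame"]; cv2.imwrite("pics/w15.png",d["frame"])
rel=(w-TOP)@np.array([OUT,UP,LAT]).T*1000
c,n,q=deckfit(w); hh=(w-c)@n*1000
m=(hh>3)&(hh<40)&(abs(rel[...,1])<14)&(abs(rel[...,2])<30)
print(m.sum(),np.percentile(rel[m],[1,50,99],0).round(1))
cv2.imwrite("pics/slot15.png",cv2.resize(f[150:260,190:330],None,fx=5,fy=5,interpolation=cv2.INTER_CUBIC))
E
```

```text
t 27.675 tcp [0.4933 0.2043 0.1321] rel out/up/lat mm [26.8  5.6  2.3] F out/up/lat [-0.3 -0.3 -0.3] roterr deg (needed) [-0.08 -0.14 -0.03] w 0.0173
q [ 0.    0.31 -0.65  2.21  0.72  0.45 -0.94]bash:  1712 Killed                     python3 - <<'E'
from fit import *
from pose import *
d=grab("wrist"); w=cloud(d); f=d["frame"]; cv2.imwrite("pics/w15.png",d["frame"])
rel=(w-TOP)@np.array([OUT,UP,LAT]).T*1000
c,n,q=deckfit(w); hh=(w-c)@n*1000
m=(hh>3)&(hh<40)&(abs(rel[...,1])<14)&(abs(rel[...,2])<30)
print(m.sum(),np.percentile(rel[m],[1,50,99],0).round(1))
cv2.imwrite("pics/slot15.png",cv2.resize(f[150:260,190:330],None,fx=5,fy=5,interpolation=cv2.INTER_CUBIC))
E
```

{"name": "drive_tool", "arguments": {"commands": [{"tx":0,"ty":0,"tz":0,"rx":0,"ry":0,"rz":0,"grip":1},{"tx":0,"ty":0,"tz":0,"rx":0,"ry":0,"rz":0,"grip":1}]}}

```text
clock: 27.98
tcp_pos: [0.4931, 0.2032, 0.1327]
orientation: [1.759, 2.31, 0.409]
contact_force: [-0.5, -0.4, -0.8]
grip_width: 0.0174
```

```bash
free -m|head -2; python3 pose.py
python3 - <<'E'
from h import *
d=grab("wrist"); f=d["frame"]; cv2.imwrite("pics/w15.png",f); np.savez("w15.npz",**{k:d[k] for k in("frame","T","K","dist_coeffs","range_z")})
cv2.imwrite("pics/slot15.png",cv2.resize(f[150:260,190:330],None,fx=5,fy=5,interpolation=cv2.INTER_CUBIC))
E
```

```text
total        used        free      shared  buff/cache   available
Mem:            8012         937        7117          10         186        7074
t 27.975 tcp [0.4931 0.2032 0.1327] rel out/up/lat mm [27.6  5.3  1.2] F out/up/lat [-0.5 -0.8 -0.3] roterr deg (needed) [-0.08 -0.02  0.02] w 0.0174
q [ 0.    0.3  -0.65  2.21  0.72  0.45 -0.94]
```

View pics/slot15.png

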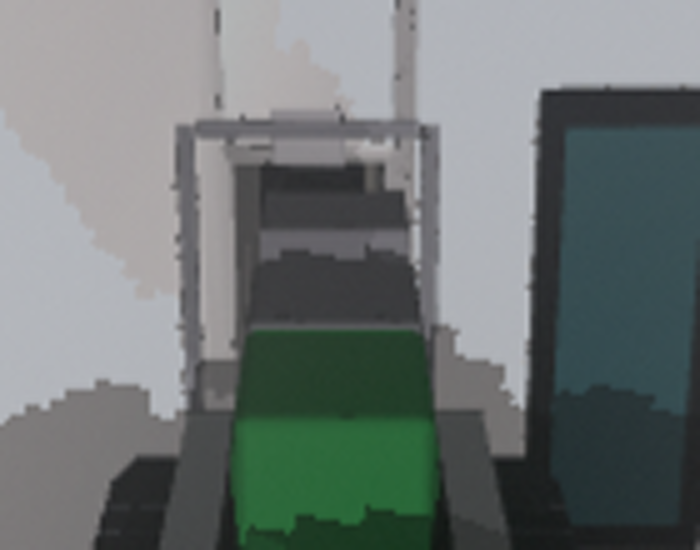

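```bash
timeout 60 python3 - <<'E'
from fit import *
from pose import *
z=np.load("w15.npz"); d={k:z[k] for k in z.files}; w=cloud(d); f=d["frame"]; rel=(w-TOP)@np.array([OUT,UP,LAT]).T*1000
h=rel[...,0]+20.5
for row in range(180,216,3):
    print(row,' '.join(f"{rel[row,c,1]:.0f}/{h[row,c]:.0f}/{int(f[row,c].mean())}" for c in range(224,282,2)))
for col in (250,256,262): print(col,' '.join(f"{rel[r,col,2]:.0f}/{h[r,col]:.0f}" for r in range(170,215,2)))
E
```

```text
180 -17/0/169 -16/1/103 -15/1/103 -13/0/165 -12/-1/161 -11/-3/145 -10/-2/118 -8/-2/120 -7/-1/122 -5/-2/126 -4/0/121 -3/0/138 -1/1/138 0/1/138 1/2/137 3/0/138 4/0/139 5/1/132 7/-2/138 8/-1/162 10/-2/163 11/-1/162 12/-2/151 14/-2/140 15/0/135 16/1/105 18/0/114 19/0/177 20/0/181
183 -18/-0/169 -16/1/103 -15/-0/108 -14/-0/165 -12/-1/160 -11/-3/153 -10/-5/113 -9/-19/76 -9/-40/75 -7/-25/53 -5/-24/52 -3/-1/58 -1/1/68 0/0/70 1/0/70 3/1/72 4/0/75 6/-25/74 7/-25/49 9/-24/55 12/-97/90 12/-20/66 12/-4/140 14/-3/133 15/-0/138 16/1/119 18/1/112 19/-0/176 20/-0/180
186 -18/0/157 -16/1/107 -15/-0/105 -14/-0/164 -12/-1/161 -11/-3/153 -10/-4/128 -9/-20/75 -9/-39/76 -7/-26/53 -5/-25/50 -4/-23/51 -2/-24/48 -1/-24/46 1/-25/45 3/-24/47 4/-23/48 6/-24/48 7/-24/45 9/-24/50 12/-96/89 12/-19/79 12/-3/139 14/-1/140 15/-0/139 16/1/120 18/0/113 19/1/177 20/-0/180
189 -18/-1/170 -16/0/110 -15/-0/107 -14/-0/162 -12/-1/160 -11/-2/154 -10/-5/128 -9/-19/75 -9/-38/75 -7/-24/52 -4/11/66 -2/11/64 -1/11/65 0/11/65 2/11/64 3/12/63 4/11/64 5/11/64 7/12/63 8/11/65 9/12/63 11/11/64 12/11/63 13/11/65 15/-0/140 16/1/119 18/1/1
[... 1935 characters left out ...]
1/-0/179
213 -18/0/181 -17/-0/125 -15/1/102 -14/-0/166 -13/-1/156 -11/-2/155 -10/-4/147 -9/-14/75 -4/52/60 -3/51/64 -2/52/63 -1/52/58 0/52/63 1/52/60 2/51/62 3/52/62 4/51/61 5/51/62 6/52/61 7/51/60 8/51/61 9/53/55 10/53/59 11/52/61 12/52/61 17/0/90 18/1/114 20/-0/175 21/0/178
250 33/-0 31/-1 30/-0 29/1 27/1 26/1 24/0 16/-24 14/-24 12/-25 23/13 23/18 23/22 23/25 21/25 20/24 23/36 23/39 23/41 23/45 22/47 23/50 23/53
256 32/-1 31/0 30/1 28/-0 27/1 26/0 24/1 16/-24 15/-23 12/-25 23/14 23/17 23/21 23/25 22/25 20/25 22/34 23/39 23/42 23/45 22/47 23/50 23/53
262 33/1 31/-1 30/-0 29/1 27/-0 25/-1 23/-4 15/-25 14/-24 12/-25 23/14 23/17 23/21 23/24 21/25 20/25 23/36 23/38 23/42 23/45 23/48 23/51 23/53
```

{"name": "drive_tool", "arguments": {"commands": [{"tx":-0.13,"ty":-0.103,"tz":-0.055,"rx":0,"ry":0,"rz":0,"grip":1},{"tx":0,"ty":0,"tz":0,"rx":0,"ry":0,"rz":0,"grip":1},{"tx":0,"ty":0,"tz":0,"rx":0,"ry":0,"rz":0,"grip":1}]}}

```text
clock: 28.4
tcp_pos: [0.49, 0.2008, 0.1308]
orientation: [1.76, 2.311, 0.407]
contact_force: [-0.3, -0.0, -0.5]
grip_width: 0.0173
```

```bash
python3 pose.py
```

```text
t 28.4 tcp [0.49   0.2008 0.1308] rel out/up/lat mm [27.   1.3 -0.3] F out/up/lat [-0.3 -0.5  0.1] roterr deg (needed) [-0.06 -0.1   0.02] w 0.0173
q [ 0.    0.3  -0.65  2.22  0.72  0.44 -0.95]
```

{"name": "drive_tool", "arguments": {"commands": [{"tx":0.0824,"ty":0.0228,"tz":-0.2349,"rx":0,"ry":0,"rz":0,"grip":1},{"tx":0.0824,"ty":0.0228,"tz":-0.2349,"rx":0,"ry":0,"rz":0,"grip":1}]}}

```text
clock: 28.65
tcp_pos: [0.4935, 0.2017, 0.121]
orientation: [1.76, 2.311, 0.407]
contact_force: [0.5, -0.2, -0.9]
grip_width: 0.0177
```

```bash
python3 pose.py
```

```text
t 28.65 tcp [0.4935 0.2017 0.121 ] rel out/up/lat mm [16.5  1.3 -0.3] F out/up/lat [-1.   0.  -0.4] roterr deg (needed) [-0.06 -0.1   0.02] w 0.0177
q [-0.02  0.32 -0.62  2.22  0.76  0.43 -0.98]
```

{"name": "drive_tool", "arguments": {"commands": [{"tx":0.0824,"ty":0.0228,"tz":-0.2349,"rx":0,"ry":0,"rz":0,"grip":1},{"tx":0.066,"ty":0.018,"tz":-0.188,"rx":0,"ry":0,"rz":0,"grip":1}]}}

```text
clock: 28.9
tcp_pos: [0.4963, 0.2026, 0.1124]
orientation: [1.76, 2.311, 0.407]
contact_force: [0.1, -0.3, -0.7]
grip_width: 0.0174
```

```bash
python3 pose.py
```

```text
t 28.9 tcp [0.4963 0.2026 0.1124] rel out/up/lat mm [ 7.4  1.1 -0.2] F out/up/lat [-0.7 -0.2 -0.3] roterr deg (needed) [-0.06 -0.12  0.01] w 0.0174
q [-0.04  0.34 -0.6   2.22  0.8   0.41 -1.02]
```

{"name": "drive_tool", "arguments": {"commands": [{"tx":0.0824,"ty":0.0228,"tz":-0.2349,"rx":0,"ry":0,"rz":0,"grip":1},{"tx":0.05,"ty":0.0137,"tz":-0.141,"rx":0,"ry":0,"rz":0,"grip":1}]}}

```text
clock: 29.15
tcp_pos: [0.499, 0.2033, 0.105]
orientation: [1.76, 2.311, 0.407]
contact_force: [-0.1, 0.1, -1.4]
grip_width: 0.0175
```

{"name": "drive_tool", "arguments": {"commands": [{"tx":0.025,"ty":0.007,"tz":-0.0705,"rx":0,"ry":0,"rz":0,"grip":1}]}}

```text
clock: 29.28
tcp_pos: [0.4995, 0.2035, 0.1038]
orientation: [1.76, 2.311, 0.407]
contact_force: [0.0, 0.1, -0.9]
grip_width: 0.0171
```

```bash
python3 pose.py
```

```text
t 29.275 tcp [0.4995 0.2035 0.1038] rel out/up/lat mm [-1.8  1.3 -0.2] F out/up/lat [-0.8 -0.2  0.1] roterr deg (needed) [-0.06 -0.1   0.01] w 0.0171
q [-0.06  0.36 -0.58  2.22  0.84  0.4  -1.05]
```

{"name": "drive_tool", "arguments": {"commands": [{"tx":0.0165,"ty":0.0046,"tz":-0.047,"rx":0,"ry":0,"rz":0,"grip":1},{"tx":0,"ty":0,"tz":0,"rx":0,"ry":0,"rz":0,"grip":1}]}}

```text
clock: 29.52
tcp_pos: [0.4999, 0.2035, 0.1031]
orientation: [1.76, 2.311, 0.407]
contact_force: [0.0, -0.2, -0.6]
grip_width: 0.0177
```

{"name": "drive_tool", "arguments": {"commands": [{"tx":0,"ty":0,"tz":0,"rx":0,"ry":0,"rz":0,"grip":0.2},{"tx":0,"ty":0,"tz":0,"rx":0,"ry":0,"rz":0,"grip":-0.4},{"tx":0,"ty":0,"tz":0,"rx":0,"ry":0,"rz":0,"grip":-1},{"tx":-0.165,"ty":-0.046,"tz":0.47,"rx":0,"ry":0,"rz":0,"grip":-1},{"tx":-0.33,"ty":-0.091,"tz":0.94,"rx":0,"ry":0,"rz":0,"grip":-1},{"tx":-0.33,"ty":-0.091,"tz":0.94,"rx":0,"ry":0,"rz":0,"grip":-1},{"tx":0,"ty":0,"tz":0,"rx":0,"ry":0,"rz":0,"grip":-1},{"tx":0,"ty":0,"tz":0,"rx":0,"ry":0,"rz":0,"grip":-1}]}}

```text
clock: 30.52
tcp_pos: [0.4834, 0.1987, 0.1496]
orientation: [1.76, 2.31, 0.407]
contact_force: [0.2, 0.7, 0.0]
grip_width: 0.0853
```

```bash
python3 pose.py; timeout 60 python3 - <<'E'
from fit import *
from pose import TOP,OUT,UP,LAT
d=grab("wrist"); w=cloud(d); f=d["frame"]; cv2.imwrite("pics/w16.png",f); h=cv2.cvtColor(f,cv2.COLOR_BGR2HSV)
m=(h[...,0]>45)&(h[...,0]<85)&(h[...,1]>80)&(abs(w[...,0]-.49)<.05)&(abs(w[...,1]-.2)<.05)&(w[...,2]>.1)
p=(w[m]-TOP)@np.array([OUT,UP,LAT]).T*1000
print(len(p),np.percentile(p,[2,50,98],0).round(1)); 
k=p[:,0]>np.percentile(p[:,0],95)-6; t=p[k]; print(k.sum(),t.mean(0).round(1), np.polyfit(t[:,1],t[:,0],1))
E
```

```text
t 30.525 tcp [0.4834 0.1987 0.1496] rel out/up/lat mm [47.   1.2 -0.6] F out/up/lat [-0.1  0.3  0.6] roterr deg (needed) [-0.05 -0.1   0.04] w 0.0853
q [ 0.05  0.26 -0.7   2.21  0.64  0.47 -0.87]
1960 [[ 18.7 -10.2 -20.2]
 [ 25.   -1.3   2.4]
 [ 26.3   7.5  21.3]]
1882 [25.5 -1.3  1.4] [ 0.71986556 26.43187383]
```

View pics/w16.png

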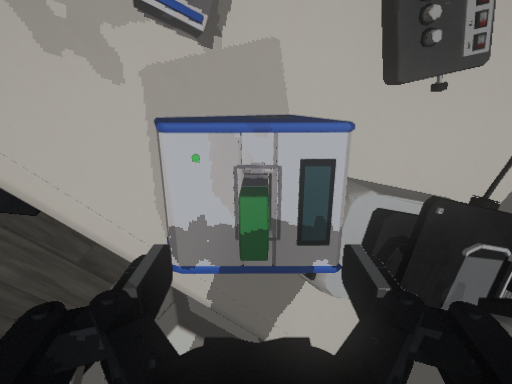

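{"name": "drive_tool", "arguments": {"commands": [{"tx":-0.068,"ty":-0.019,"tz":-0.026,"rx":0,"ry":0,"rz":0,"grip":1},{"tx":0,"ty":0,"tz":0,"rx":0,"ry":0,"rz":0,"grip":1},{"tx":0,"ty":0,"tz":0,"rx":0,"ry":0,"rz":0,"grip":1},{"tx":0.0824,"ty":0.0228,"tz":-0.2349,"rx":0,"ry":0,"rz":0,"grip":1},{"tx":0.0824,"ty":0.0228,"tz":-0.2349,"rx":0,"ry":0,"rz":0,"grip":1},{"tx":0.0824,"ty":0.0228,"tz":-0.2349,"rx":0,"ry":0,"rz":0,"grip":1},{"tx":0.05,"ty":0.0137,"tz":-0.141,"rx":0,"ry":0,"rz":0,"grip":1}]}}

```text
clock: 31.45
tcp_pos: [0.4878, 0.2002, 0.1321]
orientation: [1.76, 2.311, 0.407]
contact_force: [0.8, -0.9, -1.8]
grip_width: -0.0003
```

```bash
python3 pose.py; timeout 60 python3 - <<'E'
from fit import *
d=grab("wrist"); cv2.imwrite("pics/w17.png",d["frame"])
E
```

```text
t 31.45 tcp [0.4878 0.2002 0.1321] rel out/up/lat mm [29.  -0.4 -0.2] F out/up/lat [-1.8 -0.1 -1.1] roterr deg (needed) [-0.05 -0.13  0.01] w -0.0003
q [ 0.01  0.3  -0.65  2.22  0.72  0.44 -0.94]
```

View pics/w17.png

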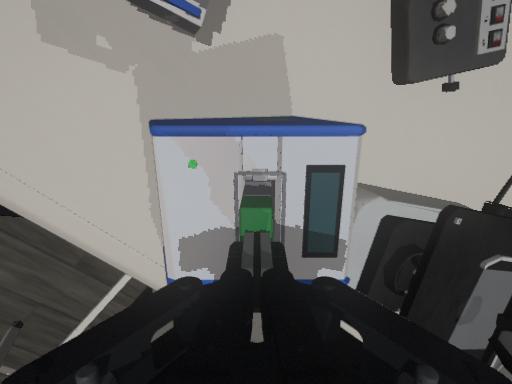

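{"name": "drive_tool", "arguments": {"commands": [{"tx":0.0824,"ty":0.0228,"tz":-0.2349,"rx":0,"ry":0,"rz":0,"grip":1},{"tx":0.096,"ty":0.0266,"tz":-0.23,"rx":0,"ry":0,"rz":0,"grip":1},{"tx":0.096,"ty":0.0266,"tz":-0.23,"rx":0,"ry":0,"rz":0,"grip":1}]}}

```text
clock: 31.88
tcp_pos: [0.494, 0.2021, 0.119]
orientation: [1.759, 2.31, 0.409]
contact_force: [-1.7, -1.1, 5.3]
grip_width: -0.0
```

```bash
python3 pose.py
```

```text
t 31.875 tcp [0.494  0.2021 0.119 ] rel out/up/lat mm [14.4  1.2 -0. ] F out/up/lat [ 5.6 -0.  -0.6] roterr deg (needed) [-0.09 -0.02  0.01] w -0.0
q [-0.02  0.33 -0.62  2.22  0.78  0.42 -1.  ]
```

{"name": "drive_tool", "arguments": {"commands": [{"tx":0.096,"ty":0.0266,"tz":-0.23,"rx":0,"ry":0,"rz":0,"grip":1},{"tx":0.0824,"ty":0.0228,"tz":-0.2349,"rx":0,"ry":0,"rz":0,"grip":1}]}}

```text
clock: 32.12
tcp_pos: [0.4976, 0.2032, 0.1097]
orientation: [1.759, 2.31, 0.409]
contact_force: [-1.3, -0.6, 6.6]
grip_width: 0.0
```

```bash
python3 pose.py
```

```text
t 32.125 tcp [0.4976 0.2032 0.1097] rel out/up/lat mm [ 4.5  1.5 -0. ] F out/up/lat [ 6.6  1.  -0.2] roterr deg (needed) [-0.09 -0.02  0.01] w 0.0
q [-0.05  0.35 -0.59  2.22  0.82  0.41 -1.03]
```

Smooth travel at 5–7 N. Continue toward the stop (~−11 mm).

{"name": "drive_tool", "arguments": {"commands": [{"tx":0.0824,"ty":0.0228,"tz":-0.2349,"rx":0,"ry":0,"rz":0,"grip":1},{"tx":0.0824,"ty":0.0228,"tz":-0.2349,"rx":0,"ry":0,"rz":0,"grip":1}]}}

```text
clock: 32.38
tcp_pos: [0.501, 0.2042, 0.1005]
orientation: [1.759, 2.31, 0.409]
contact_force: [-1.4, -1.1, 8.5]
grip_width: -0.0001
```

```bash
python3 pose.py
```

```text
t 32.375 tcp [0.501  0.2042 0.1005] rel out/up/lat mm [-5.4  1.7  0.1] F out/up/lat [ 8.6  1.4 -0.7] roterr deg (needed) [-0.1 -0.   0. ] w -0.0001
q [-0.07  0.36 -0.57  2.22  0.86  0.4  -1.07]
```

{"name": "drive_tool", "arguments": {"commands": [{"tx":0.0494,"ty":0.0137,"tz":-0.141,"rx":0,"ry":0,"rz":0,"grip":1}]}}

```text
clock: 32.5
tcp_pos: [0.502, 0.2045, 0.0976]
orientation: [1.759, 2.31, 0.409]
contact_force: [-2.7, -1.5, 7.8]
grip_width: -0.0003
```

```bash
python3 pose.py
```

```text
t 32.5 tcp [0.502  0.2045 0.0976] rel out/up/lat mm [-8.5  1.7  0.1] F out/up/lat [ 8.4 -0.1 -0.7] roterr deg (needed) [-0.1  -0.01 -0.  ] w -0.0003
q [-0.08  0.37 -0.56  2.22  0.87  0.39 -1.08]
```

{"name": "drive_tool", "arguments": {"commands": [{"tx":0.033,"ty":0.009,"tz":-0.094,"rx":0,"ry":0,"rz":0,"grip":1}]}}

```text
clock: 32.62
tcp_pos: [0.5026, 0.2047, 0.0958]
orientation: [1.759, 2.31, 0.409]
contact_force: [-2.3, -1.3, 9.9]
grip_width: -0.0002
```

{"name": "drive_tool", "arguments": {"commands": [{"tx":0.0165,"ty":0.0046,"tz":-0.047,"rx":0,"ry":0,"rz":0,"grip":1}]}}

```text
clock: 32.75
tcp_pos: [0.503, 0.2049, 0.0951]
orientation: [1.758, 2.31, 0.41]
contact_force: [-3.8, -1.7, 11.6]
grip_width: -0.0002
```

```bash
python3 pose.py
```

```text
t 32.75 tcp [0.503  0.2049 0.0951] rel out/up/lat mm [-11.2   1.9   0.2] F out/up/lat [12.3  0.1 -0.6] roterr deg (needed) [-0.11  0.01 -0.01] w -0.0002
q [-0.08  0.38 -0.55  2.22  0.88  0.39 -1.09]
```

{"name": "drive_tool", "arguments": {"commands": [{"tx":0.0165,"ty":0.0046,"tz":-0.047,"rx":0,"ry":0,"rz":0,"grip":1}]}}

```text
clock: 32.88
tcp_pos: [0.5034, 0.2051, 0.0943]
orientation: [1.758, 2.31, 0.41]
contact_force: [-5.1, -1.5, 14.4]
grip_width: -0.0001
```

{"name": "drive_tool", "arguments": {"commands": [{"tx":0.014,"ty":0.004,"tz":-0.04,"rx":0,"ry":0,"rz":0,"grip":1}]}}

```text
clock: 33.0
tcp_pos: [0.5036, 0.2052, 0.0937]
orientation: [1.758, 2.31, 0.41]
contact_force: [-6.8, -2.0, 16.2]
grip_width: 0.0002
```

```bash
python3 pose.py
```

```text
t 33.0 tcp [0.5036 0.2052 0.0937] rel out/up/lat mm [-12.7   2.    0.4] F out/up/lat [17.6 -1.1 -0.1] roterr deg (needed) [-0.11  0.04 -0.02] w 0.0002
q [-0.09  0.38 -0.55  2.22  0.89  0.38 -1.1 ]
```

17.6 N at the stop. Release by withdrawing.

{"name": "drive_tool", "arguments": {"commands": [{"tx":-0.165,"ty":-0.046,"tz":0.47,"rx":0,"ry":0,"rz":0,"grip":1},{"tx":-0.33,"ty":-0.091,"tz":0.94,"rx":0,"ry":0,"rz":0,"grip":1},{"tx":-0.33,"ty":-0.091,"tz":0.94,"rx":0,"ry":0,"rz":0,"grip":1},{"tx":-0.33,"ty":-0.091,"tz":0.94,"rx":0,"ry":0,"rz":0,"grip":1},{"tx":-0.33,"ty":-0.091,"tz":0.94,"rx":0,"ry":0,"rz":0,"grip":1},{"tx":-0.3,"ty":0,"tz":1,"rx":0,"ry":0,"rz":0,"grip":1},{"tx":0,"ty":0,"tz":1,"rx":0,"ry":0,"rz":0,"grip":1},{"tx":0,"ty":0,"tz":0,"rx":0,"ry":0,"rz":0,"grip":1},{"tx":0,"ty":0,"tz":0,"rx":0,"ry":0,"rz":0,"grip":1}]}}

```text
clock: 34.12
tcp_pos: [0.4668, 0.1957, 0.2163]
orientation: [1.76, 2.311, 0.406]
contact_force: [-0.6, 0.1, -0.2]
grip_width: 0.0001
```

```bash
python3 pose.py; timeout 60 python3 - <<'E'
from fit import *
from pose import TOP,OUT,UP,LAT
d=grab("wrist"); w=cloud(d); f=d["frame"]; cv2.imwrite("pics/w18.png",f); h=cv2.cvtColor(f,cv2.COLOR_BGR2HSV)
m=(h[...,0]>45)&(h[...,0]<85)&(h[...,1]>80)&(abs(w[...,0]-.49)<.05)&(abs(w[...,1]-.2)<.05)&(w[...,2]>.07)
p=(w[m]-TOP)@np.array([OUT,UP,LAT]).T*1000
print(len(p),np.percentile(p,[2,50,98],0).round(1))
d=grab("scene"); cv2.imwrite("pics/s18.png",d["frame"])
w=cloud(d)
for t in("used","buffer_bottle","stain_bottle"):
    for m in spotter.masks_of("scene",t)[:2]:
        q=w[m["mask"]]; q=q[~np.isnan(q[:,0])]; print(t,round(m["confidence"],2),np.median(q,0).round(3))
E
```

```text
t 34.125 tcp [0.4668 0.1957 0.2163] rel out/up/lat mm [115.5   8.2   1. ] F out/up/lat [ 0.  -0.6  0.2] roterr deg (needed) [-0.03 -0.15  0.04] w 0.0001
q [ 0.2   0.12 -0.82  2.17  0.37  0.58 -0.62]
934 [[-19.1 -42.9 -20.7]
 [  0.1  -0.7   1.7]
 [  1.7   8.4  34.5]]
used 0.66 [ 0.46  -0.2    0.027]
buffer_bottle 0.73 [0.414 0.563 0.068]
```

View pics/w18.png

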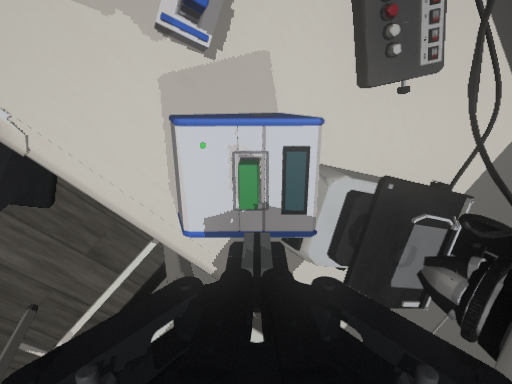

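View pics/s18.png

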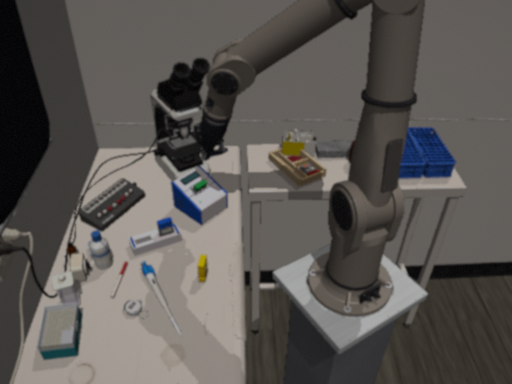

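```bash
timeout 100 python3 - <<'E'
from fit import *
for cam in("top","scene"):
    d=grab(cam); w=cloud(d); f=d["frame"]
    m=(w[...,0]>.424)&(w[...,0]<.506)&(w[...,1]>-.235)&(w[...,1]<-.18)&(w[...,2]>.012)
    p=w[m]; print(cam,len(p))
    for a in np.arange(.424,.51,.01):
        k=(p[:,0]>=a)&(p[:,0]<a+.01)
        if k.sum(): print(round(a,3),k.sum(),np.median(p[k],0).round(3))
    m=(w[...,0]>.38)&(w[...,0]<.47)&(w[...,1]>-.44)&(w[...,1]<-.35)&(w[...,2]>.05)&(w[...,2]<.14)
    if m.sum(): print("stain",m.sum(),np.median(w[m],0).round(3),np.percentile(w[m],98,0).round(3))
    if cam=="top": cv2.imwrite("pics/t18.png",cv2.resize(f[120:220,90:400],None,fx=2.5,fy=2.5,interpolation=cv2.INTER_CUBIC))
E
```

```text
top 197
0.424 20 [ 0.43  -0.208  0.03 ]
0.434 30 [ 0.439 -0.204  0.03 ]
0.444 25 [ 0.449 -0.205  0.03 ]
0.454 30 [ 0.459 -0.208  0.029]
0.464 25 [ 0.468 -0.203  0.029]
0.474 27 [ 0.479 -0.203  0.029]
0.484 25 [ 0.489 -0.203  0.03 ]
0.494 14 [ 0.496 -0.206  0.017]
0.504 1 [ 0.505 -0.232  0.018]
stain 169 [ 0.423 -0.394  0.093] [ 0.451 -0.377  0.127]
scene 148
0.424 15 [ 0.431 -0.204  0.03 ]
0.434 20 [ 0.439 -0.202  0.029]
0.444 26 [ 0.448 -0.206  0.028]
0.454 24 [ 0.458 -0.201  0.029]
0.464 22 [ 0.471 -0.201  0.028]
0.474 22 [ 0.48  -0.208  0.029]
0.484 16 [ 0.488 -0.198  0.026]
0.494 1 [ 0.495 -0.234  0.025]
0.504 2 [ 0.506 -0.227  0.024]
stain 30 [ 0.436 -0.38   0.072] [ 0.447 -0.373  0.094]
```

View pics/t18.png

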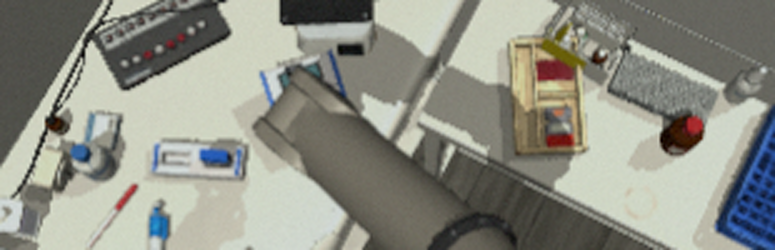

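The used cartridge lies flat and level in the tray's near cell. The fresh one is held in the slot, both bottles are where they started, the blue cartridge is still in the stand, and the robot touches nothing.

```bash
python3 -c "
from bench import workorder
print(workorder.hand_in())"
```

```text
the job is handed in; nothing more can be done
None
```

The job is done and handed in at about 34 s of the 72 s allowed.

- **Used cartridge:** I pressed it to the stop, with 16 N at the last reading before a final 0.5 mm. The catch let go and lifted it to about 45 mm above the deck. I drew it out along the slot and left it in the near large cell of the tray. The top and scene cameras both show it lying flat there.
- **Tray contact:** the foot met the tray floor harder than I intended while I lowered it, giving 29 N at the wrist. I raised it a few millimetres before letting go.
- **Fresh cartridge:** I took it from the stand and lowered it foot first into the slot. My first alignment over the slot was about 3 mm off, so I corrected it from the wrist picture. It then went in without measurable contact force. With shut fingers I pressed it to the stop at 17.6 N and let go.

**Last checks:**
- About a second after release, the fresh cap's top stands about 20.6 mm above the deck, the same depth at which the used one was held.
- The blue cartridge is still in the stand, and both bottles are where they started.
- The robot is clear of everything.
- In the last scene picture the network did not report the stain bottle, which was largely hidden behind the arm. The top picture and its depth readings show it unmoved.

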